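# Tighten the nut at the bottom of a pump housing's deep bore with a T-handled box spanner

### The arm

A 7-joint arm with a two-finger parallel gripper is mounted at the origin on the work surface. World frame = base frame: x ahead of the robot, y to its left, z up, the work surface at z = 0. Lengths are in m, angles in rad, forces in N, time in s.
With the tool pointing down it reaches from about 0.4 to 0.85 m from the base axis. Payload 10.4 kg.
Tool frame: the origin (TCP) lies at the very end of the fingers, on their centre line; the grasp point (between the pads) lies 19 mm behind it; y points along the fingers, x is the direction in which the jaws open and shut, and the axes are right-handed (so a half turn about y gives the same grasp; the last joint's range is limited). The gripper opens to 87 mm and grips with 3 to 60 N. Pads are 19 mm wide; open, the fingers measure 117 mm over their backs; the gripper's body (75 mm by 190 mm) begins 51 mm behind the grasp point.
Start: joints at [1.259, 0.332, -0.065, 1.46, 0.022, 1.35, -0.088], TCP at [0.178, -0.599, 0.183] pointing down, gripper open.
Joint ranges: [-2.6, 2.6], [-0.5, 2.12], [-1.47, 1.34], [0.16, 2.42], [-1.27, 4.41], [0.06, 2.06], [-2.6, 2.6]. Speed limits (rad/s): [2.22, 2.22, 2.79, 2.79, 3.14, 3.14, 3.14].

### API

Orientations are given as a unit quaternion [x, y, z, w].
In Python, from bench import readout, vision, r gives the robot as it stands.
- The arm moves only by the tool arm_command, never from a script. Its argument "targets" is a list that holds one entry, the list of rows, each a list of 6 numbers: the shift along the tool's x, y, z in m, then the turn, a rotation vector about the tool's x, y, z in degrees. A call has 1 to 12 rows; each row shifts and turns the commanded pose from where the row before left it, along the tool's axes as they then stand; what a row does not reach is not made up. A row lasts 1/12 s, in which the tool goes at most 41.7 mm and 7.16 degrees, less where a joint would pass 70% of its speed; a pose out of reach is approached as far as the arm can. A call is refused whole if a number of a shift passes 0.0417 or a number of a turn 7.16, either way. A call with a gripper value outside its range is refused whole. "hand" is the opening, from 0 (shut) to 1 (fully open), set as the call begins (left out, the last holds). The fingers move at their own pace and stop on an object; "grip_force" is the grip in N (left out, the last holds). Time passes only in rows, so rows that do not move let the fingers close. It gives the time, the measured TCP pose, the force and the opening at its end, in the units of the state.
- readout.read_state(): the state, without advancing time (a new reading comes with each control period).
- vision.camera(name): name is "side" or "top"; returns a dict with "pixels" (384x512x3 uint8, blue, green, red), "fovy" (degrees; the focal length in pixels is half the picture's height over the tangent of half this angle, whatever the lens; pixels are square), "cx", "cy" (the principal point, pixels), "R" (3x3) and "t" (3): a world point X has camera coordinates R X + t. Camera axes: x right, y down, z forward; pixel columns grow to the right and rows downward; lengths in m; the calibration is good to about 2 mm. A picture is of the moment at which its call begins. There is no depth.
- r.close_job(): hands the job in, once; it reports no verdict.
The state is a dict: "time": time; "joint_positions": joint angles; "joint_vel": joint speeds; "joint_torque": joint torques, N m; "ee_pos": TCP position; "eef_rot": TCP orientation; "ft_force": force on the tool from outside, world axes, zero at the start; "torque": the same for the moment, N m; "width": finger opening in m.
Only numpy, scipy, OpenCV 4.12 (cv2) and the standard library are available. Lean on these libraries where they do the work, as an engineer would, in place of code of your own. Each camera call takes 0.05 s, during which the arm holds its last target.

### The job

Take the T-handled box spanner out of the wooden block, lower it into the deep bore of the grey pump housing and find its way gently, without forcing it, over the hex nut at the bottom. Turn the nut clockwise until it has come up tight, and stop there: straining it further spoils the thread. Then stand the spanner gently back in the hole of the wooden block and let go, leaving the hammer, the wrench and the jar where they are.

Things in the scene. Friction and masses are not known exactly. Their poses are not given: they have to be found in the camera images.
- housing: Grey cast pump housing, fixed. Origin: centre of the underside, below the bore's axis. Foot plate 150 x 124 x 14 mm; on it a round barrel, 78 mm outer diameter, 105 mm high, with an upright round bore of 52 mm diameter, open at the top, 91 mm deep. A pipe stub sticks out 74 mm along +x at 60 mm height. Over 40 N between the spanner and it or its nut, before the socket is down, is forcing.
- mouth (a point): Centre of the bore's mouth, 105 mm above the housing's underside; z along the bore, up.
- seat (a point): Centre of the bore's flat floor, 14 mm above the bench. The nut sits there: steel hex, 30 mm across flats, 34.6 across corners, full hex 14 mm high, then a 3 mm chamfer and a stud end to 19.5 mm. Its corners point a different, unmeasured way each time. A socket not lined up rests with its rim about 14 mm above the floor; within some 7 degrees of lined up it sinks to the floor.
- nut (a joint): Turn of the nut on its stud's thread, rad, growing clockwise seen from above; starts between 0 and 0.35. Turns with about 0.15 N m of friction until it lands on its seat at 0.90, where it stops dead. Does not tell where the corners point.
- spanner: Steel box spanner, 172 mm long, about 0.45 kg, upright in the block's hole. Origin: centre of the socket's open lower end; z up the shank, x along the crossbar. Socket: hexagonal tube 45 mm long, 46 mm over its corners, hex opening 32 mm across flats, 24 mm deep, two flats facing +x and -x. Shank 13 mm thick. Crossbar 110 mm long, 14 mm wide and high, its middle 165 mm above the origin.
- handle (a point): Middle of the spanner's crossbar, 165 mm above the socket's open end; x along the crossbar.
- socket_end (a point): Centre of the socket's open lower end.
- block: Wooden block 92 x 92 x 60 mm, fixed to the bench, with one upright round hole of 54 mm diameter and 50 mm depth in its middle, in which the spanner stands. Origin: centre of the underside.
- rest (a point): Centre of the floor of the block's hole, 10 mm above the bench: the spanner's socket end stands on it.
- hammer: Hammer lying on the bench, a bystander. Origin on its underside.
- wrench: Flat steel wrench lying on the bench, a bystander. Origin on its underside.
- jar: Closed jar, 64 mm diameter, 85 mm high, standing on the bench, a bystander. Origin: centre of its underside.
- stud (a joint): How far the stud under the nut is twisted, rad, clockwise seen from above: 0 at rest, 4 N m per rad, springs back. While the nut runs it is at most about 0.04; once the nut has landed it grows with the torque. Tight is a twist of 0.06 or more (0.24 N m) with the nut landed; beyond 0.22 (0.88 N m) the thread is spoiled.

How it is judged:
By the outcome, as a careful person would: the job done as asked, in the order asked, and still so for the second after the job is handed in, with the robot touching nothing.
It also fails if it takes over 72 s, if anything falls off the work surface, if the arm or the gripper's body presses on something with over 40 N, if the wrist force passes 120 N, or if a joint passes its speed limit or range.

## Working session

There is one attempt and no reset: what is moved stays moved. The work goes in short steps, Python scripts to look and compute and a tool call to move; the robot and the scene stay as the last step left them, time stands still between calls to the robot, and variables do not carry over. Pictures are saved under pics/ and viewed, and the job is handed in when it is done.

Besides the shell and the picture viewer there is one more tool, called after "Emit:" as a command line: name --argument value ..., lists and objects as JSON in quotes. arm_command: Moves the arm, as the interface text tells. Its arguments: {"type":"object","properties":{"targets":{"type":"array","items":{"type":"array","items":{"type":"array","items":{"type":"number"}}}},"hand":{"type":"number"},"grip_force":{"type":"number"}},"required":["targets"]}

```bash
ls; mkdir -p pics; python3 - <<'E'
from bench import readout, vision, r
import cv2
print(readout.read_state())
for n in ("side","top"):
    c=vision.camera(n); cv2.imwrite(f"pics/{n}0.png",c["pixels"]); print(n,c["fovy"],c["cx"],c["cy"],c["R"],c["t"],[k for k in c])
E
```

```text
pics
{'time': 0.0, 'joint_positions': array([ 1.25940513,  0.33286766, -0.06471391,  1.46093237,  0.0216065 ,
        1.3498918 , -0.08852531]), 'joint_vel': array([ 5.84695336e-04, -1.18606403e-03,  1.34577452e-03,  8.25987134e-05,
        3.05709780e-04,  1.91131551e-03,  3.63024889e-04]), 'joint_torque': array([-2.94616857e-04, -6.23245311e+01,  2.43561954e-02, -3.89894772e+01,
       -6.13665814e-02,  3.97596066e-02,  1.10576293e-04]), 'ee_pos': array([ 0.17786966, -0.59869977,  0.18216091]), 'eef_rot': array([-0.56646818,  0.42325768, -0.42243512,  0.5670232 ]), 'ft_force': array([-0.28955272,  0.26872405, -0.29398703]), 'torque': array([-0.00977179,  0.02292185, -0.01430229]), 'width': 0.08695614601372902}
side 52.47314015648161 251.15742783274533 191.59744010352756 [[-0.80014027 -0.59976977 -0.00719553]
 [-0.40322266  0.54673465 -0.73382063]
 [ 0.44405747 -0.58425803 -0.67930517]] [0.49818571 0.32863727 0.6301542 ] ['pixels', 'fovy', 'cx', 'cy', 'R', 't']
top 46.28589671738613 255.98870142234566 195.4794176768805 [[ 0.01997105 -0.99963582  0.01814886]
 [-0.9967833  -0.0213167  -0.07725699]
 [ 0.07761573 -0.01654758 -0.99684601]] [-0.01411333  0.58297813  1.15385444] ['pixels', 'fovy', 'cx', 'cy', 'R', 't']
```

View pics/side0.png

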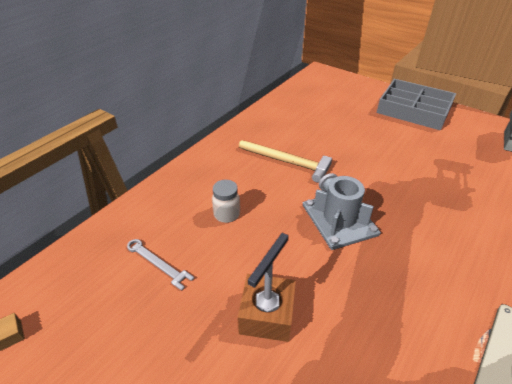

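View pics/top0.png

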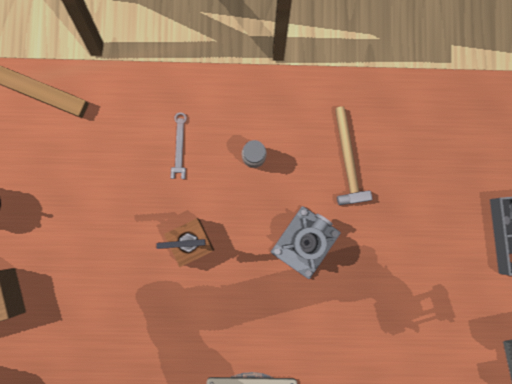

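```bash
cat > h.py <<'E'
import numpy as np, cv2
from scipy.spatial.transform import Rotation as Ro
from bench import readout, vision, r
def K(c):
    f=c["pixels"].shape[0]/2/np.tan(np.radians(c["fovy"]/2)); return f
def proj(c,X):
    p=np.asarray(X)@np.array(c["R"]).T+np.array(c["t"]); f=K(c)
    return np.stack([f*p[...,0]/p[...,2]+c["cx"],f*p[...,1]/p[...,2]+c["cy"]],-1)
def ray(c,u,v):
    R=np.array(c["R"]);t=np.array(c["t"]);f=K(c)
    return -R.T@t, R.T@np.array([(u-c["cx"])/f,(v-c["cy"])/f,1])
def onz(c,u,v,z):
    o,d=ray(c,u,v); return o+d*(z-o[2])/d[2]
def tri(c1,p1,c2,p2):
    o1,d1=ray(c1,*p1);o2,d2=ray(c2,*p2)
    A=np.stack([d1,-d2],1);s=np.linalg.lstsq(A,o2-o1,rcond=None)[0]
    a=o1+d1*s[0];b=o2+d2*s[1];return (a+b)/2,np.linalg.norm(a-b)
def crop(c,box,s,name,marks=()):
    x0,y0,x1,y1=box
    im=cv2.resize(c["pixels"][y0:y1,x0:x1],None,fx=s,fy=s,interpolation=cv2.INTER_CUBIC)
    for k in range(x0,x1,10): cv2.line(im,((k-x0)*s,0),((k-x0)*s,6 if k%50 else 14),(255,255,255),1)
    for k in range(y0,y1,10): cv2.line(im,(0,(k-y0)*s),(6 if k%50 else 14,(k-y0)*s),(255,255,255),1)
    for m in marks:
        cv2.polylines(im,[np.int32((np.asarray(m)-[x0,y0]+.5)*s)],False,(0,255,0),1)
    cv2.imwrite("pics/"+name,im)
E
python3 - <<'E'
from h import *
import pickle
c={n:vision.camera(n) for n in("top","side")}
pickle.dump(c,open("c0.pkl","wb"))
crop(c["top"],(140,195,240,275),8,"t_sp.png")
crop(c["top"],(260,195,350,285),6,"t_h.png")
crop(c["side"],(220,225,320,345),5,"s_sp.png")
crop(c["side"],(290,160,390,250),6,"s_h.png")
E
```

```text
(no output)
```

View pics/t_sp.png

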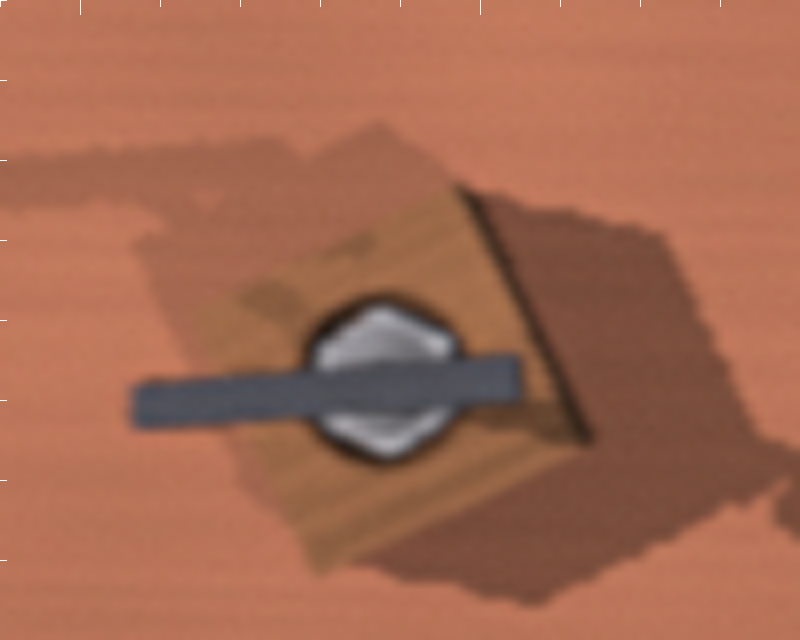

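View pics/t_h.png

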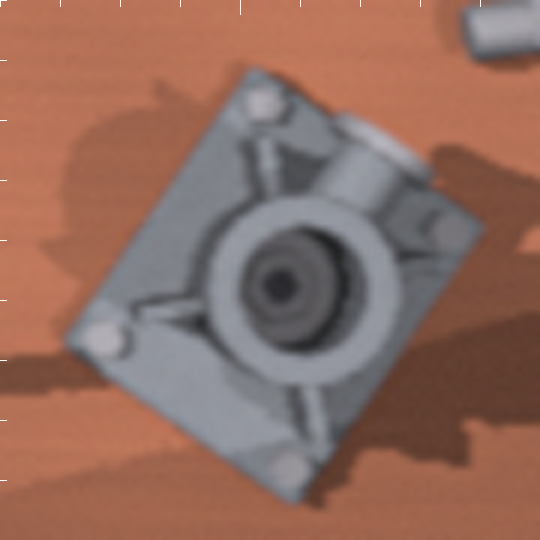

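View pics/s_sp.png

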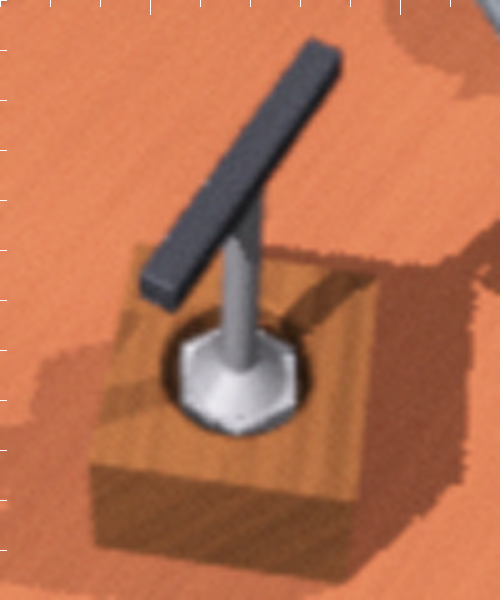

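View pics/s_h.png

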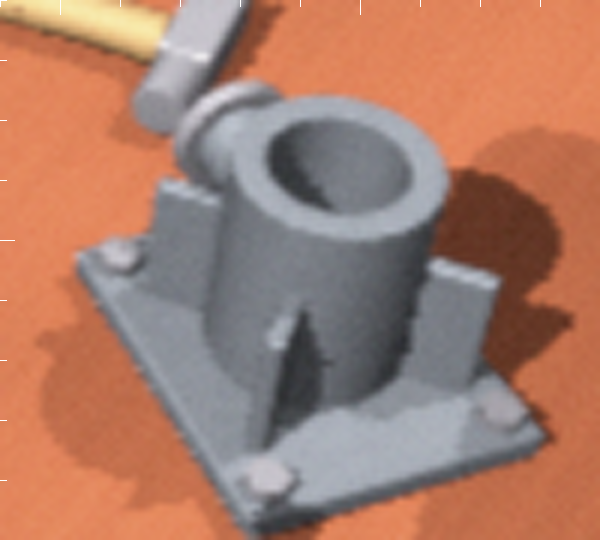

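```bash
python3 - <<'E'
from h import *
import pickle
c=pickle.load(open("c0.pkl","rb"));T,S=c["top"],c["side"]
a=onz(T,156.19,245.44,.182);b=onz(T,204.7,241.9,.182)
print("bar",a,b,np.linalg.norm(a-b),(a+b)/2,np.degrees(np.arctan2(*(b-a)[[1,0]])))
# side bar top face ends: crop s=5 origin 220,225
f=lambda x,y:(220+(x+.5)/5-.5,225+(y+.5)/5-.5)
a2=onz(S,*f(160,280),.182);b2=onz(S,*f(325,52),.182)
print("bar side",a2,b2,np.linalg.norm(a2-b2),(a2+b2)/2,np.degrees(np.arctan2(*(a2-b2)[[1,0]])))
m=onz(T,310.08,242.83,.105);m2=onz(S,346.25,187.75,.105)
print("mouth",m,m2,tri(T,(310.08,242.83),S,(346.25,187.75)))
# nut stud end in top
n=onz(T,260+280.5/6-.5,195+286.5/6-.5,.0335);print("stud end",n)
# block top corners in top crop s=8
g=lambda x,y:onz(T,140+(x+.5)/8-.5,195+(y+.5)/8-.5,.06)
q=[g(458,185),g(588,443),g(320,575),g(192,318)];print("block",np.mean(q,0),[np.linalg.norm(q[i]-q[i-1]) for i in range(4)])
for x,y in[(386,380)]: print("hole",g(x,y))
th=np.linspace(0,6.283,60)
circ=lambda C,R_,z:np.stack([C[0]+R_*np.cos(th),C[1]+R_*np.sin(th),0*th+z],-1)
C=(m+m2)/2
for cc,n,box,s in((T,"t",(260,195,350,285),6),(S,"s",(290,160,390,250),6)):
    crop(cc,box,s,n+"_h2.png",[proj(cc,circ(C,.039,.105)),proj(cc,circ(C,.026,.105)),proj(cc,circ(C,.026,.014)),proj(cc,circ(C,.0173,.028))])
st=readout.read_state();R=Ro.from_quat(st["eef_rot"]).as_matrix();print(R,st["time"])
E
```

```text
bar [0.45399307 0.22139392 0.182     ] [0.4639742  0.11342327 0.182     ] 0.10843101447291134 [0.45898363 0.16740859 0.182     ] -84.71841566223729
bar side [0.45472577 0.220707   0.182     ] [0.46424076 0.11688018 0.182     ] 0.10426189566219489 [0.45948326 0.16879359 0.182     ] 95.23612313905315
mouth [ 0.46458629 -0.13392567  0.105     ] [ 0.46427709 -0.13297413  0.105     ] (array([ 0.46460042, -0.13404254,  0.10403972]), np.float64(8.273375096657106e-05))
stud end [ 0.46409576 -0.13393184  0.0335    ]
block [0.45947543 0.16611602 0.06      ] [np.float64(0.09275317832541691), np.float64(0.09081942628023364), np.float64(0.09273273696740908), np.float64(0.0898835789540816)]
hole [0.45939094 0.16724667 0.06      ]
[[ 2.84829940e-01 -2.26103201e-04  9.58578038e-01]
 [-9.58577747e-01  7.45913694e-04  2.84830029e-01]
 [-7.79417466e-04 -9.99999696e-01 -4.27894486e-06]] 0.2
```

View pics/t_h2.png

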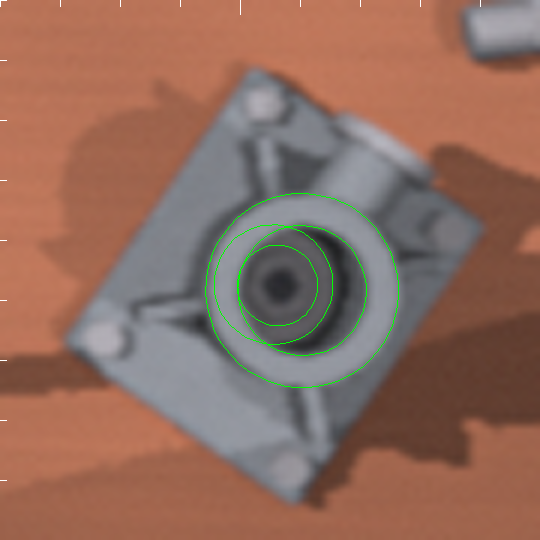

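View pics/s_h2.png

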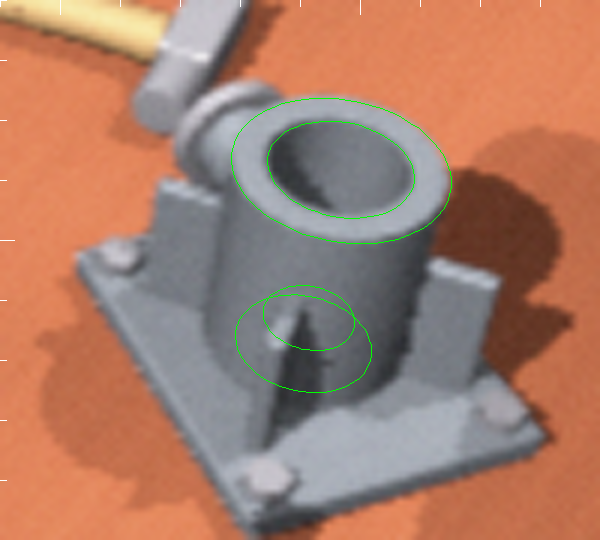

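```bash
python3 - <<'E'
from h import *
import pickle
im=np.mean([vision.camera("top")["pixels"].astype(float) for _ in range(6)],0)
np.save("avg.npy",im)
p=im[225:261,292:328].mean(2)
p=np.clip((p-20)/(110-20),0,1)*255
b=cv2.resize(p.astype(np.uint8),None,fx=16,fy=16,interpolation=cv2.INTER_CUBIC);cv2.imwrite("pics/nut.png",b)
E
```

```text
(no output)
```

View pics/nut.png

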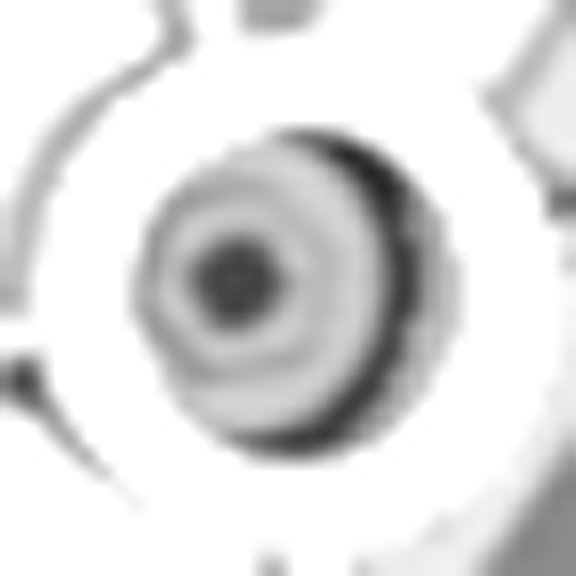

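```bash
python3 - <<'E'
from h import *
import pickle
c=pickle.load(open("c0.pkl","rb"))["top"]
im=np.load("avg.npy").mean(2)
p=im[229:257,296:320];print(np.percentile(p,[1,10,30,50,70,90]))
b=cv2.resize(p,None,fx=20,fy=20,interpolation=cv2.INTER_LANCZOS4)
b=np.clip((b-65)/(100-65),0,1)*255
# metric unwarp at z=.031
n=240;xs=np.linspace(.022,-.022,n)
X,Y=np.meshgrid(np.linspace(.022,-.022,n),np.linspace(.022,-.022,n),indexing="ij")
uv=proj(c,np.stack([X+.4643,Y-.1338,0*X+.028],-1)).astype(np.float32)
w=cv2.remap(im.astype(np.float32),uv[...,0],uv[...,1],cv2.INTER_LANCZOS4)
pol=cv2.warpPolar(w,(130,360),(n/2,n/2),120,cv2.INTER_LINEAR)
w2=np.clip((w-65)/(35),0,1)*255
pol=np.clip((pol-65)/35,0,1)*255
o=np.zeros((560,780),np.uint8);o[:480,:480]=cv2.resize(w2,(480,480));o[:540,500:500+260]=cv2.resize(pol,(260,540));cv2.imwrite("pics/nut2.png",o)
E
```

```text
[ 43.34055556  62.18888889  85.55555556  94.72222222 143.91111111
 152.44444444]
```

View pics/nut2.png

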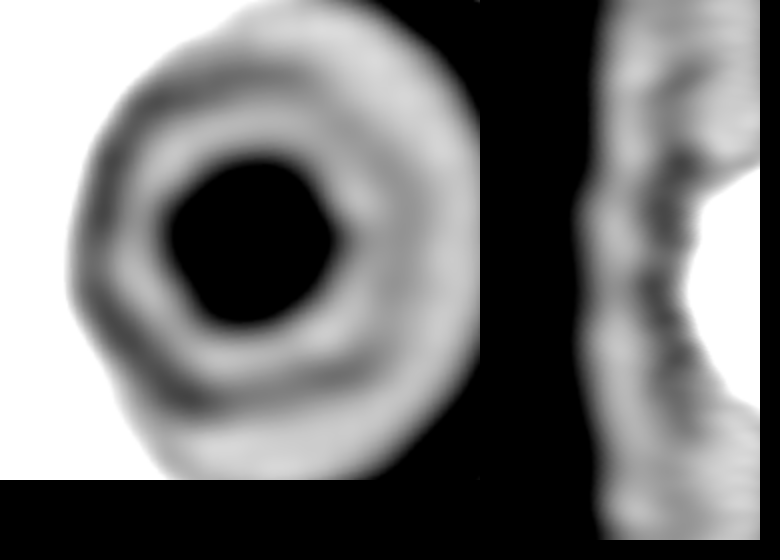

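Emit:
arm_command --targets '[[[0, -0.008, 0, 0, -7.145, 0], [0, -0.008, 0, 0, -7.145, 0], [0, -0.008, 0, 0, -7.145, 0], [0, -0.008, 0, 0, -7.145, 0], [0, -0.008, 0, 0, -7.145, 0], [0, -0.008, 0, 0, -7.145, 0], [0, -0.008, 0, 0, -7.145, 0], [0, -0.008, 0, 0, -7.145, 0], [0, -0.008, 0, 0, -7.145, 0], [0, -0.008, 0, 0, -7.145, 0], [0, -0.008, 0, 0, -7.145, 0]]]' --hand 1

```text
time: 1.42
ee_pos: [0.178, -0.5991, 0.2714]
eef_rot: [0.706, 0.034, -0.034, -0.706]
ft_force: [0.6, -0.3, -0.2]
width: 0.0869
```

Emit:
arm_command --targets '[[[0.0275, 0, 0.0268, 0, 0, 0], [0.0275, 0, 0.0268, 0, 0, 0], [0.0275, 0, 0.0268, 0, 0, 0], [0.0275, 0, 0.0268, 0, 0, 0], [0.0275, 0, 0.0268, 0, 0, 0], [0.0275, 0, 0.0268, 0, 0, 0], [0.0275, 0, 0.0268, 0, 0, 0], [0.0275, 0, 0.0268, 0, 0, 0], [0.0275, 0, 0.0268, 0, 0, 0], [0.0275, 0, 0.0268, 0, 0, 0], [0.0275, 0, 0.0268, 0, 0, 0], [0.0275, 0, 0.0268, 0, 0, 0]]]'

```text
time: 2.42
ee_pos: [0.4788, -0.2477, 0.2713]
eef_rot: [0.707, 0.032, -0.031, -0.706]
ft_force: [0.9, -0.3, -0.4]
width: 0.0875
```

```bash
cat > s.py <<'E'
from h import *
def go(x,y,z,yaw=None):
    s=readout.read_state();R=Ro.from_quat(s["eef_rot"]).as_matrix()
    d=R.T@(np.array([x,y,z])-s["ee_pos"])
    cy=np.degrees(np.arctan2(R[1,0],R[0,0]))
    print("t",round(s["time"],2),"pos",s["ee_pos"].round(4),"yaw",cy.round(2),"tilt",R[:,1].round(4),"q",s["joint_positions"].round(2),"F",s["ft_force"].round(2),"M",s["torque"].round(3),"w",s["width"].round(4))
    print("shift mm",(d*1e3).round(1), "turn y", None if yaw is None else round(cy-yaw,2))
E
python3 -c "
from s import *
go(.459,.168,.262,5.2)"
```

```text
Traceback (most recent call last):
  File "s.py", line 6, in go
    print("t",round(s["time"],2),"pos",s["ee_pos"].round(4),"yaw",cy.round(2),"tilt",R[:,1].round(4),"q",s["joint_positions"].round(2),"F",s["ft_force"].round(2),"M",s["torque"].round(3),"w",s["width"].round(4))
                                                                                                                                                                                               ^^^^^^^^^^^^^^^^
AttributeError: 'float' object has no attribute 'round'
```

```bash
sed -i 's/s\["width"\].round(4)/round(s["width"],4)/' s.py
python3 -c "
from s import *
go(.459,.168,.262,5.2)"
```

```text
t 2.42 pos [ 0.4788 -0.2477  0.2713] yaw 5.13 tilt [ 5.e-04 -7.e-04 -1.e+00] q [ 0.9   0.15 -0.57  1.52  0.08  1.49  0.42] F [ 0.85 -0.28 -0.42] M [-0.126 -0.089 -0.039] w 0.0875
shift mm [ 17.5   9.  415.8] turn y -0.07
```

Emit:
arm_command --targets '[[[0.0016, 0, 0.0378, 0, 0, 0], [0.0016, 0, 0.0378, 0, 0, 0], [0.0016, 0, 0.0378, 0, 0, 0], [0.0016, 0, 0.0378, 0, 0, 0], [0.0016, 0, 0.0378, 0, 0, 0], [0.0016, 0, 0.0378, 0, 0, 0], [0.0016, 0, 0.0378, 0, 0, 0], [0.0016, 0, 0.0378, 0, 0, 0], [0.0016, 0, 0.0378, 0, 0, 0], [0.0016, 0, 0.0378, 0, 0, 0], [0.0016, 0, 0.0378, 0, 0, 0], [0, 0, 0, 0, 0, 0]]]'

```text
time: 3.42
ee_pos: [0.4561, 0.1743, 0.2716]
eef_rot: [-0.705, -0.035, 0.035, 0.707]
ft_force: [-0.1, 0.0, 0.8]
width: 0.0869
```

```bash
python3 -c "
from s import *
go(.459,.168,.156,5.2)
crop(vision.camera('side'),(200,180,330,340),4,'s1.png')"
```

```text
t 3.42 pos [0.4561 0.1743 0.2716] yaw 5.68 tilt [ 0.0011  0.0024 -1.    ] q [ 0.5   0.06 -0.98  1.62  0.05  1.48 -0.38] F [-0.09  0.02  0.78] M [ 0.045 -0.133 -0.029] w 0.0869
shift mm [  2.1 115.6  -6.9] turn y 0.48
```

View pics/s1.png

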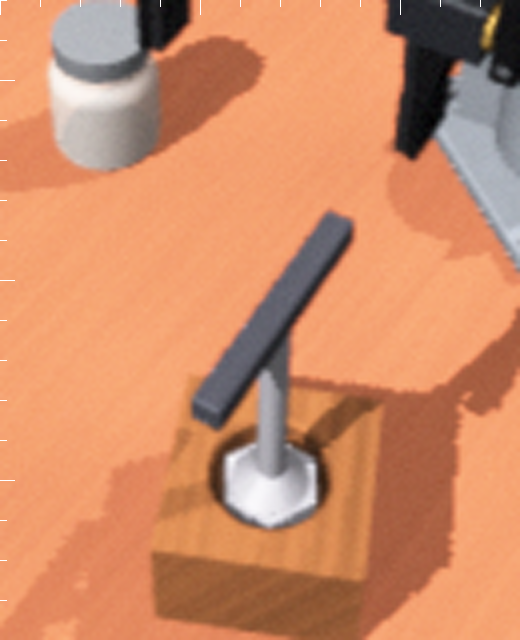

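Emit:
arm_command --targets '[[[0, 0.013, 0, 0, 0, 0], [0, 0.013, 0, 0, 0, 0], [0, 0.013, 0, 0, 0, 0], [0, 0.011, 0, 0, 0, 0], [0, 0, 0, 0, 0, 0], [0, 0, 0, 0, 0, 0]]]'

```text
time: 3.97
ee_pos: [0.4581, 0.1659, 0.2209]
eef_rot: [0.707, 0.031, -0.032, -0.706]
ft_force: [-0.2, -0.6, 0.3]
width: 0.0871
```

```bash
python3 -c "
from s import *
go(.459,.168,.156,5.2)
c=vision.camera('top')
crop(c,(140,175,260,275),6,'t2.png')
crop(vision.camera('side'),(200,180,330,340),4,'s2.png')"
```

```text
t 3.97 pos [0.4581 0.1659 0.2209] yaw 5.11 tilt [-6.e-04 -4.e-04 -1.e+00] q [ 0.5   0.08 -0.97  1.71  0.07  1.38 -0.39] F [-0.24 -0.6   0.29] M [ 0.032 -0.115 -0.034] w 0.0871
shift mm [ 1.2 64.9  2. ] turn y -0.09
```

View pics/s2.png

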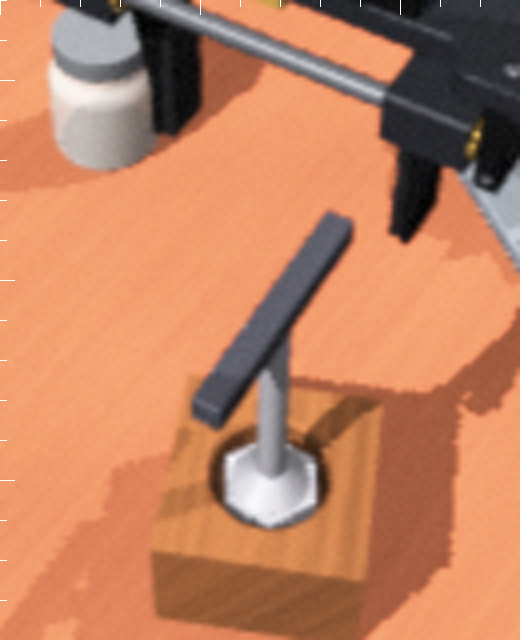

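View pics/t2.png

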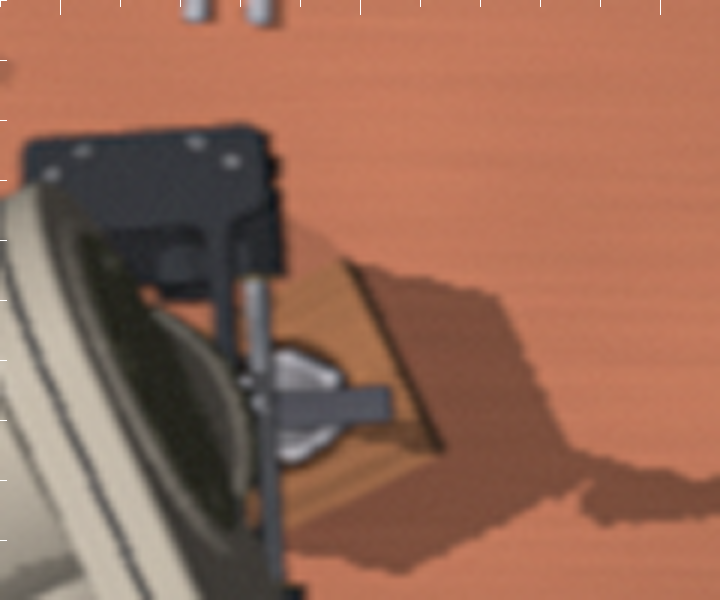

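Emit:
arm_command --targets '[[[0.001, 0.013, 0.0018, 0, 0, 0], [0, 0.013, 0, 0, 0, 0], [0, 0.013, 0, 0, 0, 0], [0, 0.013, 0, 0, 0, 0], [0, 0.009, 0, 0, 0, 0], [0, 0.004, 0, 0, 0, 0], [0, 0, 0, 0, 0, 0], [0, 0, 0, 0, 0, 0]]]'

```text
time: 4.73
ee_pos: [0.4593, 0.1685, 0.1565]
eef_rot: [-0.706, -0.032, 0.032, 0.706]
ft_force: [0.2, -0.7, -0.3]
width: 0.087
```

Emit:
arm_command --targets '[[[0, 0, 0, 0, 0, 0], [0, 0, 0, 0, 0, 0], [0, 0, 0, 0, 0, 0], [0, 0, 0, 0, 0, 0], [0, 0, 0, 0, 0, 0], [0, 0, 0, 0, 0, 0], [0, 0, 0, 0, 0, 0], [0, 0, 0, 0, 0, 0]]]' --hand 0 --grip_force 50

```text
time: 5.4
ee_pos: [0.459, 0.1683, 0.1559]
eef_rot: [0.706, 0.032, -0.032, -0.706]
ft_force: [0.3, -0.6, -0.2]
width: 0.0412
```

```bash
python3 -c "
from s import *
go(.459,.168,.156,5.2)
crop(vision.camera('side'),(200,180,330,340),4,'s3.png')"
```

```text
t 5.4 pos [0.459  0.1683 0.1559] yaw 5.14 tilt [ 0.e+00 -1.e-04 -1.e+00] q [ 0.47  0.14 -0.98  1.81  0.13  1.26 -0.45] F [ 0.33 -0.63 -0.22] M [ 0.024 -0.083 -0.001] w 0.0412
shift mm [ 0.  -0.1 -0.3] turn y -0.06
```

View pics/s3.png

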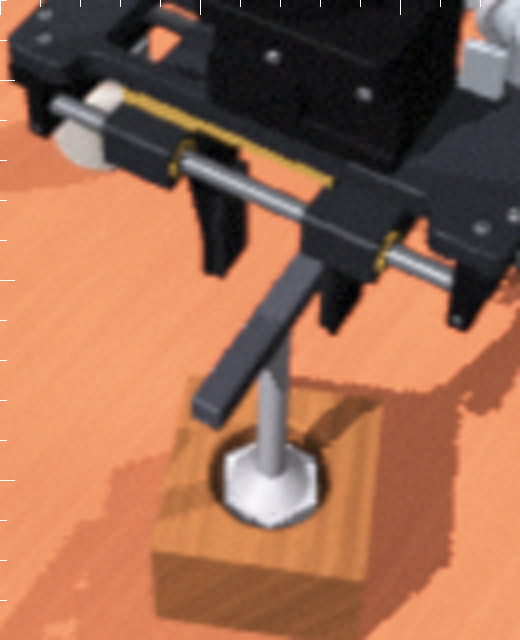

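Emit:
arm_command --targets '[[[0, 0, 0, 0, 0, 0], [0, 0, 0, 0, 0, 0], [0, 0, 0, 0, 0, 0], [0, 0, 0, 0, 0, 0], [0, 0, 0, 0, 0, 0], [0, 0, 0, 0, 0, 0], [0, 0, 0, 0, 0, 0], [0, 0, 0, 0, 0, 0]]]' --hand 0

```text
time: 6.12
ee_pos: [0.459, 0.1683, 0.1559]
eef_rot: [0.706, 0.032, -0.032, -0.706]
ft_force: [0.1, -0.1, -0.2]
width: 0.0001
```

```bash
python3 -c "
from s import *
go(.459,.168,.156,5.2)
c=vision.camera('side')
s=readout.read_state();p=s['ee_pos']
print(proj(c,np.array([[.459,.168,.182],[.459,.168,.06]])))
crop(c,(200,180,330,340),4,'s4.png',[proj(c,np.array([p,p+[0,0,.1]])),proj(c,p+np.array([[-.03,0,0],[.03,0,0]]))])"
```

```text
t 6.12 pos [0.459  0.1683 0.1559] yaw 5.14 tilt [ 0.e+00 -1.e-04 -1.e+00] q [ 0.47  0.14 -0.98  1.81  0.13  1.26 -0.45] F [ 0.13 -0.08 -0.23] M [-0.007 -0.131  0.062] w 0.0001
shift mm [ 0.  -0.1 -0.3] turn y -0.06
[[269.51649019 256.41265814]
 [267.81948164 298.8619128 ]]
```

View pics/s4.png

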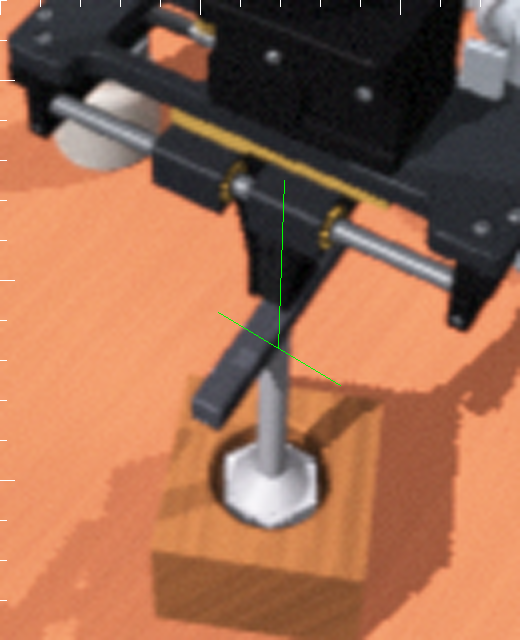

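```bash
python3 -c "
from s import *
c=vision.camera('side')
s=readout.read_state();p=s['ee_pos'];R=Ro.from_quat(s['eef_rot']).as_matrix()
def box(off):
  m=[]
  for h in (.07,):
    pts=[p+off+R@np.array([a,-h,b]) for a,b in((-.095,-.0375),(.095,-.0375),(.095,.0375),(-.095,.0375),(-.095,-.0375))]
    m.append(proj(c,np.array(pts)))
  m.append(proj(c,np.array([p+off,p+off+[0,0,.07]])))
  return m
crop(c,(180,120,340,280),4,'s5a.png',box(np.zeros(3)))
crop(c,(180,120,340,280),4,'s5b.png',box(np.array([0,0,.026])))
a=cv2.imread('pics/s5a.png');b=cv2.imread('pics/s5b.png');cv2.imwrite('pics/s5.png',cv2.resize(np.hstack([a,b]),(800,400)))
crop(vision.camera('top'),(100,100,300,300),3,'t5.png',[])
"
```

```text
(no output)
```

View pics/s5.png

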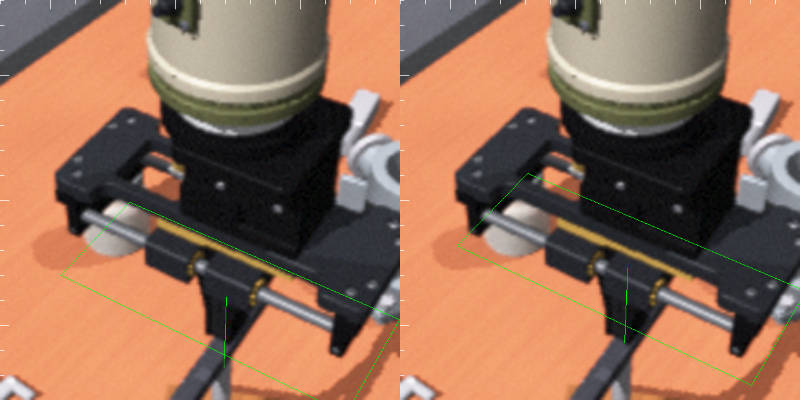

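View pics/t5.png

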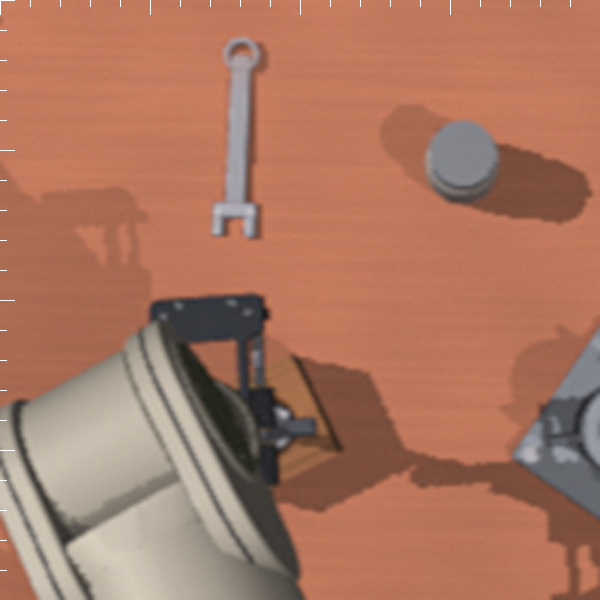

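```bash
python3 -c "
from s import *
c=vision.camera('top')
for z in(.2,.23,.25,.27,.29,.31):
  print(z,onz(c,150.4,199.3,z)[:2],onz(c,188,198.5,z)[:2], np.linalg.norm(onz(c,150.4,199.3,z)-onz(c,188,198.5,z)))
cs=vision.camera('side')
# side view: plate far-right corner etc
f=lambda x,y:(180+x/2.5,120+y/2.5)
g=lambda x,y:(100+x/3-.3,100+y/3-.3)
# match outer plate corners: top-view right-top corner (265,297) <-> side (130,110)?? ; left-top (152,303) <-> (60,190)
for a,b in(((265,296),(130,109)),((265,296),(57,190)),((152,302),(130,109)),((152,302),(57,190))): print(tri(c,g(*a),cs,f(*b)))
"
```

```text
0.2 [0.55586838 0.23429167] [0.55940545 0.15140067] 0.0829664312541165
0.23 [0.55393849 0.22775595] [0.55736897 0.1473629 ] 0.08046621352602516
0.25 [0.5526519  0.22339881] [0.55601132 0.14467105] 0.07879940170729757
0.27 [0.5513653  0.21904166] [0.55465366 0.1419792 ] 0.07713258988857007
0.29 [0.55007871 0.21468451] [0.55329601 0.13928735] 0.07546577806984249
0.31 [0.54879211 0.21032737] [0.55193835 0.1365955 ] 0.07379896625111494
(array([0.55277719, 0.13745065, 0.30413185]), np.float64(0.0004223291856337379))
(array([0.5728089 , 0.1592211 , 0.24030565]), np.float64(0.0410054602386513))
(array([0.52941846, 0.19087814, 0.35343932]), np.float64(0.034812411173325786))
(array([0.54671123, 0.21244387, 0.29745196]), np.float64(0.0018994661163344894))
```

Emit:
arm_command --targets '[[[0, 0, 0, 0, 0, 0], [0, 0, 0, 0, 0, 0], [0, 0, 0, 0, 0, 0], [0, 0, 0, 0, 0, 0], [0, 0, 0, 0, 0, 0], [0, 0, 0, 0, 0, 0], [0, 0, 0, 0, 0, 0], [0, 0, 0, 0, 0, 0]]]' --hand 0.6

```text
time: 7.03
ee_pos: [0.459, 0.1683, 0.1559]
eef_rot: [0.706, 0.032, -0.032, -0.706]
ft_force: [0.8, 0.1, 0.9]
width: 0.046
```

Emit:
arm_command --targets '[[[0, 0.005, 0, 0, 0, 0], [0, 0.005, 0, 0, 0, 0], [0, 0.005, 0, 0, 0, 0], [0, 0.005, 0, 0, 0, 0], [0, 0.005, 0, 0, 0, 0], [0, 0, 0, 0, 0, 0], [0, 0, 0, 0, 0, 0]]]'

```text
time: 7.62
ee_pos: [0.4587, 0.1683, 0.1306]
eef_rot: [-0.706, -0.032, 0.032, 0.706]
ft_force: [0.2, 0.3, 0.6]
width: 0.0523
```

```bash
python3 -c "
from s import *
go(.459,.168,.13,5.2)
c=vision.camera('side')
s=readout.read_state();p=s['ee_pos']
crop(c,(200,180,330,340),4,'s6.png',[])"
```

```text
t 7.62 pos [0.4587 0.1683 0.1306] yaw 5.15 tilt [-7.e-04  0.e+00 -1.e+00] q [ 0.46  0.17 -0.97  1.84  0.15  1.21 -0.47] F [0.19 0.32 0.6 ] M [ 0.008 -0.09  -0.028] w 0.0523
shift mm [ 0.2  0.6 -0.4] turn y -0.05
```

View pics/s6.png

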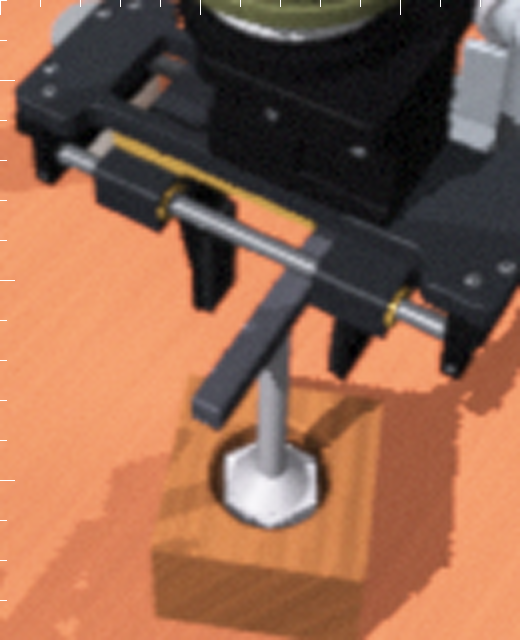

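Emit:
arm_command --targets '[[[0, 0, 0, 0, 0, 0], [0, 0, 0, 0, 0, 0], [0, 0, 0, 0, 0, 0], [0, 0, 0, 0, 0, 0], [0, 0, 0, 0, 0, 0], [0, 0, 0, 0, 0, 0], [0, 0, 0, 0, 0, 0], [0, 0, 0, 0, 0, 0], [0, 0, 0, 0, 0, 0], [0, 0, 0, 0, 0, 0]]]' --hand 0 --grip_force 50

```text
time: 8.5
ee_pos: [0.4592, 0.1684, 0.131]
eef_rot: [-0.706, -0.032, 0.032, 0.706]
ft_force: [1.4, -0.1, 0.0]
width: 0.0134
```

```bash
python3 -c "
from s import *
go(.459,.168,.13,5.2)
c=vision.camera('side')
crop(c,(200,180,330,340),4,'s7.png',[])"
```

```text
t 8.5 pos [0.4592 0.1684 0.131 ] yaw 5.14 tilt [ 4.e-04  0.e+00 -1.e+00] q [ 0.46  0.17 -0.97  1.84  0.15  1.21 -0.47] F [ 1.42 -0.11  0.02] M [-0.026 -0.374  0.002] w 0.0134
shift mm [-0.2  1.  -0.3] turn y -0.06
```

View pics/s7.png

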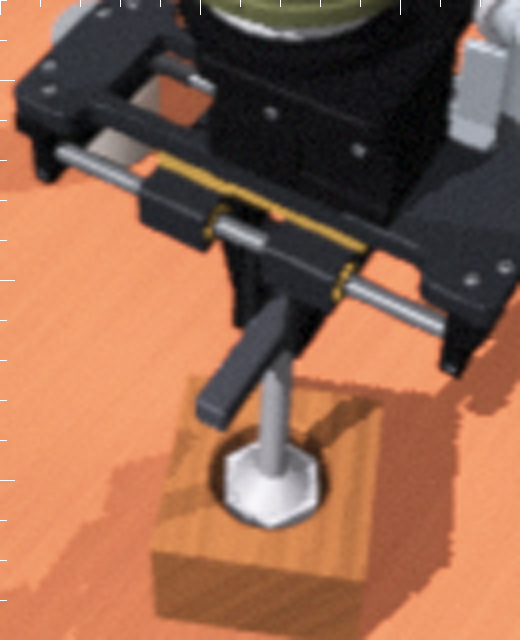

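Emit:
arm_command --targets '[[[0, -0.005, 0, 0, 0, 0], [0, -0.01, 0, 0, 0, 0], [0, -0.012, 0, 0, 0, 0], [0, -0.013, 0, 0, 0, 0], [0, -0.013, 0, 0, 0, 0], [0, -0.013, 0, 0, 0, 0], [0, -0.013, 0, 0, 0, 0], [0, -0.013, 0, 0, 0, 0], [0, -0.013, 0, 0, 0, 0], [0, -0.013, 0, 0, 0, 0], [0, -0.012, 0, 0, 0, 0], [0, -0.005, 0, 0, 0, 0]]]'

```text
time: 9.55
ee_pos: [0.4594, 0.1688, 0.2682]
eef_rot: [-0.706, -0.033, 0.031, 0.706]
ft_force: [0.0, 0.4, -4.7]
width: 0.0138
```

```bash
python3 -c "
from s import *
go(.4644,-.1335,.26,-20)
c=vision.camera('side')
cv2.imwrite('pics/s8.png',c['pixels']);cv2.imwrite('pics/t8.png',vision.camera('top')['pixels'])"
```

```text
t 9.55 pos [0.4594 0.1688 0.2682] yaw 5.16 tilt [ 2.2e-03  2.0e-04 -1.0e+00] q [ 0.51  0.06 -0.98  1.63  0.05  1.48 -0.38] F [ 0.04  0.39 -4.65] M [ 0.028 -0.189  0.052] w 0.0138
shift mm [ -22.2    8.2 -301.5] turn y 25.16
```

View pics/s8.png

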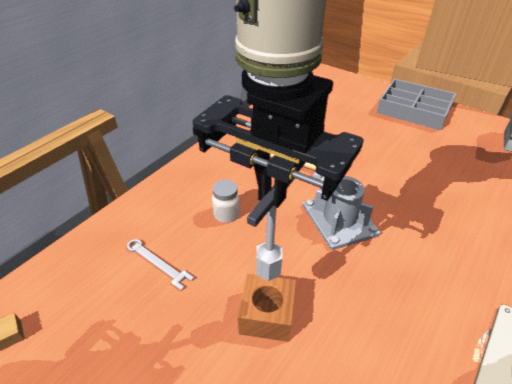

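View pics/t8.png

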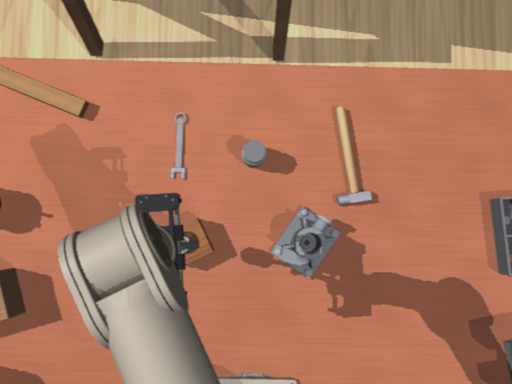

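```bash
python3 -c "
from s import *
c=vision.camera('side')
s=readout.read_state();p=s['ee_pos'];th=np.linspace(0,2*np.pi,7)+np.radians(s and 95.1+30)
z=.01+p[2]-.131
hx=lambda C,zz:np.stack([C[0]+.023*np.cos(th),C[1]+.023*np.sin(th),0*th+zz],-1)
t2=np.linspace(0,2*np.pi,60)
hole=np.stack([.4594+.027*np.cos(t2),.1668+.027*np.sin(t2),0*t2+.06],-1)
u=np.array([-.0897,.996,0])
bar=[p*[1,1,0]+[0,0,z+.172]+u*a for a in(-.055,.055)]
crop(c,(220,180,320,320),5,'s9.png',[proj(c,hx(p,z)),proj(c,hx(p,z+.045)),proj(c,hole),proj(c,np.array([[p[0],p[1],z],[p[0],p[1],z+.165]])),proj(c,np.array(bar))])
np.save('off.npy',[z])
print(z)"
```

```text
0.14507886628890038
```

View pics/s9.png

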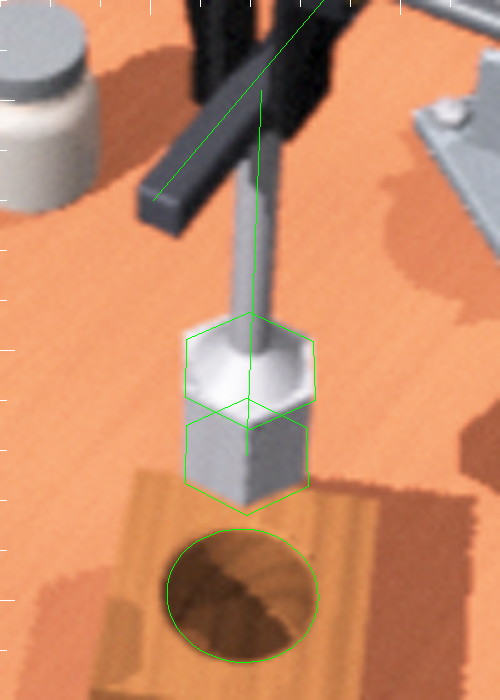

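Emit:
arm_command --targets '[[[-0.001, 0, -0.012, 0, 0, 0], [-0.002, 0, -0.024, 0, 0, 0], [-0.002, 0, -0.029, 0, 0, 0], [-0.002, 0, -0.029, 0, 0, 0], [-0.002, 0, -0.029, 0, 0, 0], [-0.002, 0, -0.029, 0, 0, 0], [-0.002, 0, -0.029, 0, 0, 0], [-0.002, 0, -0.029, 0, 0, 0], [-0.002, 0, -0.029, 0, 0, 0], [-0.002, 0, -0.029, 0, 0, 0], [-0.002, 0, -0.022, 0, 0, 0], [-0.001, 0, -0.0115, 0, 0, 0]]]'

```text
time: 10.7
ee_pos: [0.4631, -0.1373, 0.2647]
eef_rot: [-0.706, -0.03, 0.031, 0.706]
ft_force: [-0.2, 0.8, -4.9]
width: 0.0135
```

Emit:
arm_command --targets '[[[0, 0, 0, 0, 5, 0], [0, 0, 0, 0, 5, 0], [0, 0, 0, 0, 5, 0], [0, 0, 0, 0, 5, 0], [0, 0, 0, 0, 5.1, 0], [0, 0, 0, 0, 0, 0], [0, 0, 0, 0, 0, 0], [0, 0, 0, 0, 0, 0]]]'

```text
time: 11.37
ee_pos: [0.464, -0.1335, 0.2656]
eef_rot: [-0.697, 0.121, -0.121, 0.697]
ft_force: [0.8, -0.2, -4.8]
width: 0.0133
```

```bash
cat > v.py <<'E'
from s import *
import sys
def view(n,off=.1195):
    c=vision.camera('side');s=readout.read_state();p=s['ee_pos'];R=Ro.from_quat(s['eef_rot']).as_matrix()
    yaw=np.degrees(np.arctan2(R[1,0],R[0,0]))
    th=np.linspace(0,2*np.pi,7)+np.radians(yaw+90+30);z=p[2]-off
    hx=lambda C,zz:np.stack([C[0]+.023*np.cos(th),C[1]+.023*np.sin(th),0*th+zz],-1)
    t2=np.linspace(0,2*np.pi,60)
    m=np.stack([.4644+.026*np.cos(t2),-.1335+.026*np.sin(t2),0*t2+.105],-1)
    crop(c,(290,90,390,250),4,n,[proj(c,hx(p,z)),proj(c,hx(p,z+.045)),proj(c,m),proj(c,np.array([[p[0],p[1],z],[p[0],p[1],z+.165]]))])
E
python3 -c "
from v import *
go(.4644,-.1335,.26,-20)
view('v1.png')"
```

```text
t 11.37 pos [ 0.464  -0.1335  0.2656] yaw -19.76 tilt [-4.e-04  2.e-04 -1.e+00] q [ 0.83  0.02 -0.65  1.66  0.01  1.47 -0.16] F [ 0.85 -0.18 -4.8 ] M [-0.049 -0.099  0.053] w 0.0133
shift mm [0.4 5.6 0.1] turn y 0.24
```

View pics/v1.png

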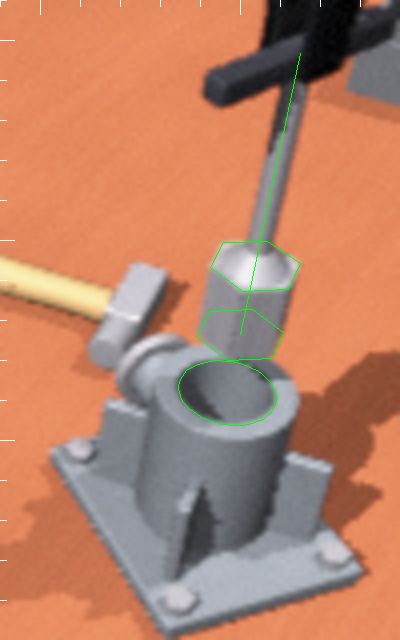

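```bash
cat >> v.py <<'E'
def view2(n,off=.1195,box=(325,135,375,205),sc=10,d=(0,0),tilt=(0,0)):
    c=vision.camera('side');s=readout.read_state();p=s['ee_pos'];R=Ro.from_quat(s['eef_rot']).as_matrix()
    yaw=np.degrees(np.arctan2(R[1,0],R[0,0]))
    th=np.linspace(0,2*np.pi,7)+np.radians(yaw+90+30);z=p[2]-off
    hx=lambda C,zz:np.stack([C[0]+.023*np.cos(th),C[1]+.023*np.sin(th),0*th+zz],-1)
    a=hx(p+[d[0],d[1],0],z);b=hx(p+[d[0],d[1],0],z+.045)
    crop(c,box,sc,n,[]);crop(c,box,sc,'tmp.png',[proj(c,a),proj(c,b)]+[proj(c,np.array([a[i],b[i]])) for i in range(6)])
    cv2.imwrite('pics/'+n,np.hstack([cv2.imread('pics/'+n)[:,:400],cv2.imread('pics/tmp.png')[:,:400]]))
E
python3 -c "
from v import *
view2('v2.png',box=(330,140,370,195))"
```

```text
(no output)
```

View pics/v2.png

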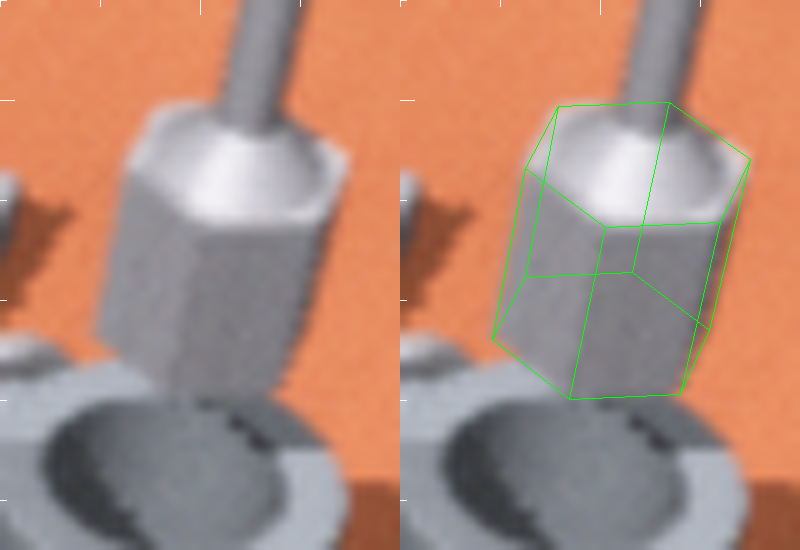

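Emit:
arm_command --targets '[[[0.0004, 0.01, 0, 0, 0, 0], [0, 0.012, 0, 0, 0, 0], [0, 0.01, 0, 0, 0, 0], [0, 0.004, 0, 0, 0, 0], [0, 0.003, 0, 0, 0, 0], [0, 0.003, 0, 0, 0, 0], [0, 0.003, 0, 0, 0, 0], [0, 0.003, 0, 0, 0, 0], [0, 0.002, 0, 0, 0, 0], [0, 0, 0, 0, 0, 0]]]'

```text
time: 12.3
ee_pos: [0.4643, -0.1341, 0.2156]
eef_rot: [0.696, -0.123, 0.122, -0.696]
ft_force: [0.0, 0.1, -4.4]
width: 0.0138
```

```bash
python3 -c "
from v import *
go(.4644,-.1335,.26,-20)
view2('v3.png',box=(325,145,365,200))
crop(vision.camera('top'),(270,200,350,280),7,'t3.png')"
```

```text
t 12.3 pos [ 0.4643 -0.1341  0.2156] yaw -19.96 tilt [-2.e-04  0.e+00 -1.e+00] q [ 0.83  0.04 -0.65  1.74  0.02  1.37 -0.17] F [ 0.05  0.08 -4.36] M [-0.053 -0.023 -0.027] w 0.0138
shift mm [ -0.1 -44.4   0.5] turn y 0.04
```

View pics/v3.png

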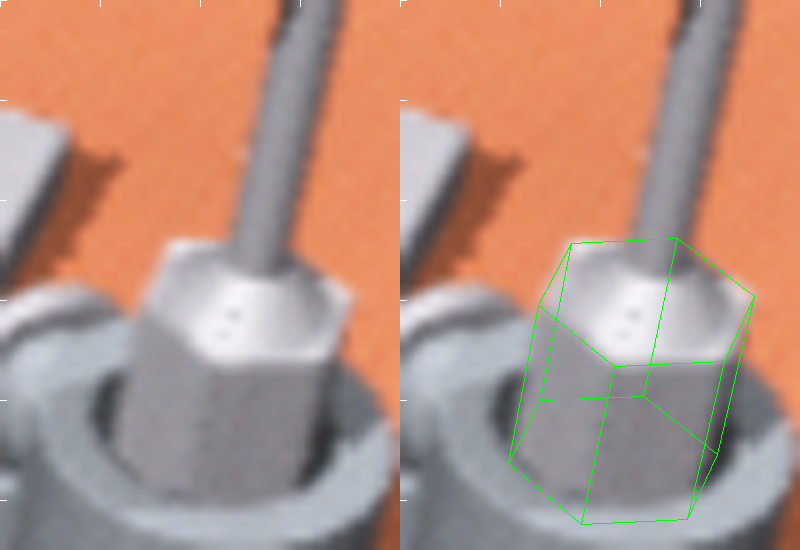

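View pics/t3.png

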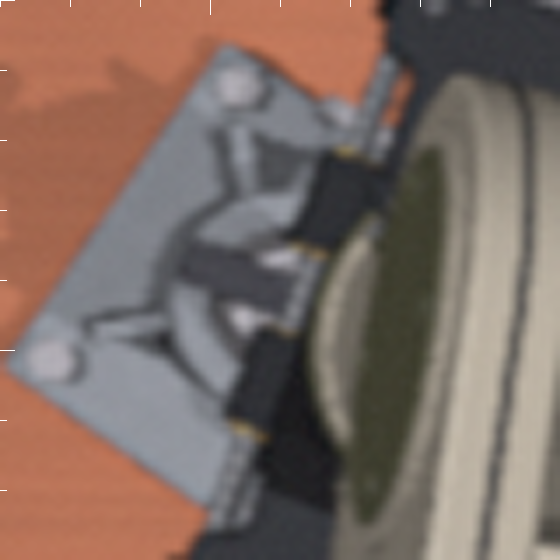

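Emit:
arm_command --targets '[[[0, 0.006, 0.0003, 0, 0, 0], [0, 0.006, 0, 0, 0, 0], [0, 0.006, 0, 0, 0, 0], [0, 0.006, 0, 0, 0, 0], [0, 0.006, 0, 0, 0, 0], [0, 0.006, 0, 0, 0, 0], [0, 0.006, 0, 0, 0, 0], [0, 0.004, 0, 0, 0, 0], [0, 0.002, 0, 0, 0, 0], [0, 0, 0, 0, 0, 0], [0, 0, 0, 0, 0, 0]]]'

```text
time: 13.32
ee_pos: [0.4647, -0.1338, 0.1681]
eef_rot: [0.696, -0.122, 0.123, -0.696]
ft_force: [0.0, -0.0, -5.2]
width: 0.0137
```

```bash
python3 -c "
from v import *
go(.4644,-.1335,.1475,-20)"
```

```text
t 13.32 pos [ 0.4647 -0.1338  0.1681] yaw -19.96 tilt [ 2.e-04 -1.e-04 -1.e+00] q [ 0.82  0.07 -0.66  1.81  0.05  1.27 -0.19] F [ 0.03 -0.02 -5.23] M [ 0.012 -0.042 -0.081] w 0.0137
shift mm [-0.3 20.6  0.2] turn y 0.04
```

Emit:
arm_command --targets '[[[0, 0.003, 0, 0, 0, 0], [0, 0.003, 0, 0, 0, 0], [0, 0.002, 0, 0, 0, 0], [0, 0.002, 0, 0, 0, 0], [0, 0.001, 0, 0, 0, 0], [0, 0.001, 0, 0, 0, 0], [0, 0, 0, 0, 0, 0]]]'

```text
time: 13.9
ee_pos: [0.4645, -0.1338, 0.1558]
eef_rot: [-0.696, 0.123, -0.122, 0.696]
ft_force: [0.4, 0.0, -5.2]
width: 0.0136
```

Emit:
arm_command --targets '[[[0, 0.0007, 0, 0, 0, 0], [0, 0.0007, 0, 0, 0, 0], [0, 0.0007, 0, 0, 0, 0], [0, 0.0007, 0, 0, 0, 0], [0, 0, 0, 0, 0, 0]]]'

```text
time: 14.32
ee_pos: [0.4645, -0.1338, 0.153]
eef_rot: [-0.696, 0.123, -0.123, 0.696]
ft_force: [0.5, -0.4, -4.6]
width: 0.0135
```

Emit:
arm_command --targets '[[[0, 0.0007, 0, 0, 0, 0], [0, 0.0007, 0, 0, 0, 0], [0, 0.0007, 0, 0, 0, 0], [0, 0.0007, 0, 0, 0, 0], [0, 0, 0, 0, 0, 0]]]'

```text
time: 14.73
ee_pos: [0.4645, -0.1337, 0.1502]
eef_rot: [0.696, -0.123, 0.122, -0.696]
ft_force: [0.5, -0.3, -4.9]
width: 0.0136
```

Emit:
arm_command --targets '[[[0, 0.0005, 0, 0, 0, 0], [0, 0.0005, 0, 0, 0, 0], [0, 0.0005, 0, 0, 0, 0], [0, 0.0005, 0, 0, 0, 0]]]'

```text
time: 15.07
ee_pos: [0.4646, -0.1338, 0.1483]
eef_rot: [0.696, -0.122, 0.123, -0.696]
ft_force: [0.2, -0.0, -4.1]
width: 0.0133
```

Emit:
arm_command --targets '[[[0, 0.0005, 0, 0, 0, 0], [0, 0.0005, 0, 0, 0, 0], [0, 0.0005, 0, 0, 0, 0], [0, 0.0005, 0, 0, 0, 0]]]'

```text
time: 15.4
ee_pos: [0.4646, -0.1338, 0.1463]
eef_rot: [0.696, -0.123, 0.123, -0.696]
ft_force: [0.3, 0.3, -4.6]
width: 0.0135
```

Emit:
arm_command --targets '[[[0, 0.0005, 0, 0, 0, 0], [0, 0.0005, 0, 0, 0, 0], [0, 0.0005, 0, 0, 0, 0], [0, 0.0005, 0, 0, 0, 0]]]'

```text
time: 15.73
ee_pos: [0.4646, -0.1338, 0.1443]
eef_rot: [0.696, -0.123, 0.123, -0.696]
ft_force: [-0.5, 0.2, -4.8]
width: 0.0131
```

Emit:
arm_command --targets '[[[0, 0.0006, 0, 0, 0, 0], [0, 0.0006, 0, 0, 0, 0], [0, 0.0006, 0, 0, 0, 0], [0, 0.0006, 0, 0, 0, 0], [0, 0.0006, 0, 0, 0, 0]]]'

```text
time: 16.15
ee_pos: [0.4646, -0.1338, 0.1413]
eef_rot: [0.696, -0.123, 0.123, -0.696]
ft_force: [0.1, -0.2, -4.8]
width: 0.0135
```

Emit:
arm_command --targets '[[[0, 0.0006, 0, 0, 0, 0], [0, 0.0006, 0, 0, 0, 0], [0, 0.0006, 0, 0, 0, 0], [0, 0.0006, 0, 0, 0, 0], [0, 0.0006, 0, 0, 0, 0]]]'

```text
time: 16.57
ee_pos: [0.4646, -0.1338, 0.1383]
eef_rot: [0.696, -0.123, 0.123, -0.696]
ft_force: [0.2, -0.3, -4.7]
width: 0.0134
```

Emit:
arm_command --targets '[[[0, 0.0004, 0, 0, 0, 0], [0, 0.0004, 0, 0, 0, 0], [0, 0.0004, 0, 0, 0, 0], [0, 0.0004, 0, 0, 0, 0], [0, 0.0004, 0, 0, 0, 0]]]'

```text
time: 16.98
ee_pos: [0.4646, -0.1338, 0.1363]
eef_rot: [0.696, -0.122, 0.123, -0.696]
ft_force: [0.3, 0.2, -4.8]
width: 0.0132
```

```bash
python3 -c "
from v import *
go(.4644,-.1335,.134,-20)"
```

```text
t 16.98 pos [ 0.4646 -0.1338  0.1363] yaw -19.96 tilt [ 1.e-04 -1.e-04 -1.e+00] q [ 0.82  0.1  -0.66  1.86  0.07  1.2  -0.21] F [ 0.33  0.19 -4.83] M [ 0.021 -0.078  0.03 ] w 0.0132
shift mm [-0.3  2.3  0.2] turn y 0.04
```

Emit:
arm_command --targets '[[[0, 0.0003, 0, 0, 0, 0], [0, 0.0003, 0, 0, 0, 0], [0, 0.0003, 0, 0, 0, 0]]]'

```text
time: 17.23
ee_pos: [0.4646, -0.1338, 0.1354]
eef_rot: [0.696, -0.123, 0.123, -0.696]
ft_force: [-0.4, -0.4, -5.2]
width: 0.0136
```

Emit:
arm_command --targets '[[[0, 0.0003, 0, 0, 0, 0], [0, 0.0003, 0, 0, 0, 0], [0, 0.0003, 0, 0, 0, 0]]]'

```text
time: 17.48
ee_pos: [0.4649, -0.1339, 0.1349]
eef_rot: [0.696, -0.122, 0.123, -0.696]
ft_force: [0.4, -0.4, -0.4]
width: 0.0133
```

Emit:
arm_command --targets '[[[0, 0.0003, 0, 0, 0, 0], [0, 0.0003, 0, 0, 0, 0], [0, 0.0003, 0, 0, 0, 0]]]'

```text
time: 17.73
ee_pos: [0.4656, -0.134, 0.1348]
eef_rot: [0.697, -0.122, 0.123, -0.696]
ft_force: [-0.3, 0.8, 9.2]
width: 0.0135
```

Emit:
arm_command --targets '[[[0, -0.0008, 0, 0, 0, 0], [0, 0, 0, 0, 0, 0], [0, 0, 0, 0, 2.5, 0], [0, 0, 0, 0, 2.5, 0], [0, 0, 0, 0, 2.5, 0], [0, 0, 0, 0, 2.5, 0], [0, 0, 0, 0, 0, 0]]]'

```text
time: 18.32
ee_pos: [0.4651, -0.1338, 0.1349]
eef_rot: [0.683, -0.183, 0.184, -0.683]
ft_force: [1.0, -1.0, 3.8]
width: 0.0137
```

```bash
python3 -c "
from v import *
go(.4644,-.1335,.134,-20)"
```

```text
t 18.32 pos [ 0.4651 -0.1338  0.1349] yaw -30.05 tilt [ 1.2e-03 -4.0e-04 -1.0e+00] q [ 0.81  0.1  -0.65  1.86  0.07  1.2  -0.39] F [ 0.98 -0.98  3.81] M [ 0.018 -0.236  0.191] w 0.0137
shift mm [-0.8  0.9 -0.1] turn y -10.05
```

Emit:
arm_command --targets '[[[0, 0, 0, 0, 2.5, 0], [0, 0, 0, 0, 2.5, 0], [0, 0, 0, 0, 2.5, 0], [0, 0, 0, 0, 2.5, 0], [0, 0, 0, 0, 2.5, 0], [0, 0, 0, 0, 0, 0]]]'

```text
time: 18.82
ee_pos: [0.4651, -0.1338, 0.1349]
eef_rot: [-0.659, 0.256, -0.257, 0.659]
ft_force: [1.2, -0.4, 4.6]
width: 0.0134
```

```bash
python3 -c "
from v import *
go(.4644,-.1335,.134,-20)"
```

```text
t 18.82 pos [ 0.4651 -0.1338  0.1349] yaw -42.47 tilt [ 1.2e-03 -4.0e-04 -1.0e+00] q [ 0.8   0.1  -0.64  1.86  0.06  1.2  -0.6 ] F [ 1.18 -0.45  4.64] M [ 0.078 -0.226  0.182] w 0.0134
shift mm [-0.7  0.9 -0.3] turn y -22.47
```

Emit:
arm_command --targets '[[[0, -0.0006, 0, 0, 2, 0], [0, 0, 0, 0, 2, 0], [0, 0, 0, 0, 2, 0], [0, 0, 0, 0, 0, 0]]]'

```text
time: 19.15
ee_pos: [0.4647, -0.1337, 0.1349]
eef_rot: [-0.645, 0.29, -0.29, 0.645]
ft_force: [1.6, 0.5, 1.4]
width: 0.0137
```

```bash
python3 -c "
from v import *
go(.4644,-.1335,.134,-20)"
```

```text
t 19.15 pos [ 0.4647 -0.1337  0.1349] yaw -48.4 tilt [ 2.e-04  0.e+00 -1.e+00] q [ 0.79  0.1  -0.63  1.86  0.06  1.2  -0.71] F [1.6  0.5  1.41] M [ 0.148 -0.393  0.204] w 0.0137
shift mm [-0.3  0.9 -0.1] turn y -28.4
```

Emit:
arm_command --targets '[[[0, 0, 0, 0, 2, 0], [0, 0, 0, 0, 2, 0], [0, 0, 0, 0, 0, 0]]]'

```text
time: 19.4
ee_pos: [0.4646, -0.1337, 0.135]
eef_rot: [-0.634, 0.312, -0.312, 0.635]
ft_force: [1.3, 0.3, -0.4]
width: 0.0131
```

```bash
python3 -c "
from v import *
go(.4644,-.1335,.134,-20)"
```

```text
t 19.4 pos [ 0.4646 -0.1337  0.135 ] yaw -52.39 tilt [ 2.e-04  1.e-04 -1.e+00] q [ 0.79  0.1  -0.63  1.86  0.06  1.2  -0.77] F [ 1.34  0.3  -0.41] M [ 0.064 -0.432  0.201] w 0.0131
shift mm [-0.3  1.  -0.1] turn y -32.39
```

Emit:
arm_command --targets '[[[0, 0, 0, 0, 2, 0], [0, 0, 0, 0, 2, 0], [0, 0, 0, 0, 0, 0]]]'

```text
time: 19.65
ee_pos: [0.4647, -0.1337, 0.135]
eef_rot: [-0.623, 0.334, -0.334, 0.623]
ft_force: [1.5, 0.4, -0.1]
width: 0.0138
```

```bash
python3 -c "
from v import *
go(.4644,-.1335,.134,-20)"
```

```text
t 19.65 pos [ 0.4647 -0.1337  0.135 ] yaw -56.37 tilt [ 2.e-04  0.e+00 -1.e+00] q [ 0.78  0.1  -0.62  1.86  0.06  1.2  -0.84] F [ 1.46  0.44 -0.13] M [ 0.115 -0.458  0.191] w 0.0138
shift mm [-0.3  1.  -0.1] turn y -36.37
```

Emit:
arm_command --targets '[[[0, 0, 0, 0, 1.5, 0], [0, 0, 0, 0, 1.5, 0], [0, 0, 0, 0, 0, 0]]]'

```text
time: 19.9
ee_pos: [0.4646, -0.1337, 0.135]
eef_rot: [-0.614, 0.35, -0.35, 0.614]
ft_force: [1.1, -0.8, -0.5]
width: 0.0138
```

```bash
python3 -c "
from v import *
go(.4644,-.1335,.134,-20)"
```

```text
t 19.9 pos [ 0.4646 -0.1337  0.135 ] yaw -59.34 tilt [ 1.e-04  0.e+00 -1.e+00] q [ 0.78  0.1  -0.62  1.86  0.06  1.2  -0.9 ] F [ 1.07 -0.76 -0.46] M [ 0.026 -0.539  0.224] w 0.0138
shift mm [-0.3  1.  -0. ] turn y -39.34
```

Emit:
arm_command --targets '[[[0, 0, 0, 0, 1.5, 0], [0, 0, 0, 0, 1.5, 0], [0, 0, 0, 0, 0, 0]]]'

```text
time: 20.15
ee_pos: [0.4646, -0.1337, 0.135]
eef_rot: [-0.605, 0.366, -0.366, 0.605]
ft_force: [2.2, 0.2, -0.5]
width: 0.0136
```

```bash
python3 -c "
from v import *
go(.4644,-.1335,.134,-20)"
```

```text
t 20.15 pos [ 0.4646 -0.1337  0.135 ] yaw -62.35 tilt [ 1.e-04 -0.e+00 -1.e+00] q [ 0.78  0.1  -0.62  1.86  0.06  1.2  -0.95] F [ 2.23  0.25 -0.52] M [ 0.117 -0.499  0.193] w 0.0136
shift mm [-0.3  1.  -0.1] turn y -42.35
```

Emit:
arm_command --targets '[[[0, 0, 0, 0, 1.5, 0], [0, 0, 0, 0, 1.5, 0], [0, 0, 0, 0, 0, 0]]]'

```text
time: 20.4
ee_pos: [0.4646, -0.1337, 0.135]
eef_rot: [-0.595, 0.382, -0.382, 0.595]
ft_force: [2.0, 0.8, -0.5]
width: 0.0131
```

```bash
python3 -c "
from v import *
go(.4644,-.1335,.134,-20)"
```

```text
t 20.4 pos [ 0.4646 -0.1337  0.135 ] yaw -65.36 tilt [ 0.e+00  1.e-04 -1.e+00] q [ 0.77  0.1  -0.61  1.86  0.06  1.2  -1.  ] F [ 1.98  0.83 -0.47] M [ 0.123 -0.546  0.172] w 0.0131
shift mm [-0.3  1.  -0.1] turn y -45.36
```

Emit:
arm_command --targets '[[[0, 0, 0, 0, 1.5, 0], [0, 0, 0, 0, 1.5, 0], [0, 0, 0, 0, 0, 0]]]'

```text
time: 20.65
ee_pos: [0.4645, -0.1337, 0.135]
eef_rot: [-0.585, 0.397, -0.397, 0.585]
ft_force: [2.4, 0.1, -1.0]
width: 0.0136
```

```bash
python3 -c "
from v import *
go(.4644,-.1335,.134,-20)"
```

```text
t 20.65 pos [ 0.4645 -0.1337  0.135 ] yaw -68.36 tilt [-0.  0. -1.] q [ 0.77  0.1  -0.61  1.86  0.06  1.2  -1.05] F [ 2.42  0.12 -0.97] M [ 0.144 -0.526  0.188] w 0.0136
shift mm [-0.2  1.  -0.1] turn y -48.36
```

Emit:
arm_command --targets '[[[0, 0, 0, 0, 1.5, 0], [0, 0, 0, 0, 1.5, 0], [0, 0, 0, 0, 0, 0]]]'

```text
time: 20.9
ee_pos: [0.4645, -0.1338, 0.135]
eef_rot: [-0.574, 0.412, -0.412, 0.574]
ft_force: [2.1, 1.1, -1.1]
width: 0.0134
```

```bash
python3 -c "
from v import *
go(.4644,-.1335,.134,-20)"
```

```text
t 20.9 pos [ 0.4645 -0.1338  0.135 ] yaw -71.37 tilt [-0.  0. -1.] q [ 0.77  0.1  -0.61  1.86  0.06  1.2  -1.1 ] F [ 2.05  1.07 -1.14] M [ 0.107 -0.565  0.207] w 0.0134
shift mm [-0.3  1.  -0.1] turn y -51.37
```

Emit:
arm_command --targets '[[[0, 0, 0, 0, 1.5, 0], [0, 0, 0, 0, 1.5, 0], [0, 0, 0, 0, 0, 0]]]'

```text
time: 21.15
ee_pos: [0.4645, -0.1338, 0.135]
eef_rot: [0.563, -0.427, 0.427, -0.563]
ft_force: [1.6, 0.5, -1.3]
width: 0.0137
```

```bash
python3 -c "
from v import *
go(.4644,-.1335,.134,-20)"
```

```text
t 21.15 pos [ 0.4645 -0.1338  0.135 ] yaw -74.37 tilt [-0.  0. -1.] q [ 0.77  0.1  -0.61  1.86  0.06  1.2  -1.16] F [ 1.63  0.53 -1.3 ] M [ 0.172 -0.589  0.17 ] w 0.0137
shift mm [-0.3  1.  -0.1] turn y -54.37
```

Emit:
arm_command --targets '[[[0, 0, 0, 0, 1.5, 0], [0, 0, 0, 0, 1.5, 0], [0, 0, 0, 0, 0, 0]]]'

```text
time: 21.4
ee_pos: [0.4645, -0.1337, 0.135]
eef_rot: [0.552, -0.442, 0.442, -0.552]
ft_force: [1.8, 0.9, -1.2]
width: 0.0137
```

```bash
python3 -c "
from v import *
go(.4644,-.1335,.134,-20)"
```

```text
t 21.4 pos [ 0.4645 -0.1337  0.135 ] yaw -77.36 tilt [-0.  0. -1.] q [ 0.76  0.1  -0.6   1.86  0.06  1.2  -1.21] F [ 1.79  0.95 -1.19] M [ 0.187 -0.584  0.21 ] w 0.0137
shift mm [-0.2  1.  -0.1] turn y -57.36
```

Emit:
arm_command --targets '[[[0, 0, 0, 0, 1.5, 0], [0, 0, 0, 0, 1.5, 0], [0, 0, 0, 0, 0, 0]]]'

```text
time: 21.65
ee_pos: [0.4645, -0.1337, 0.135]
eef_rot: [0.54, -0.456, 0.456, -0.54]
ft_force: [1.9, 0.6, -1.4]
width: 0.0134
```

```bash
python3 -c "
from v import *
go(.4644,-.1335,.134,-20)
c=vision.camera('top');crop(c,(270,200,350,280),7,'t4.png');crop(vision.camera('side'),(290,90,410,250),4,'v4.png')"
```

```text
t 21.65 pos [ 0.4645 -0.1337  0.135 ] yaw -80.36 tilt [-0.e+00 -1.e-04 -1.e+00] q [ 0.76  0.1  -0.6   1.86  0.06  1.2  -1.26] F [ 1.9   0.61 -1.42] M [ 0.221 -0.539  0.38 ] w 0.0134
shift mm [-0.3  1.  -0.1] turn y -60.36
```

View pics/v4.png

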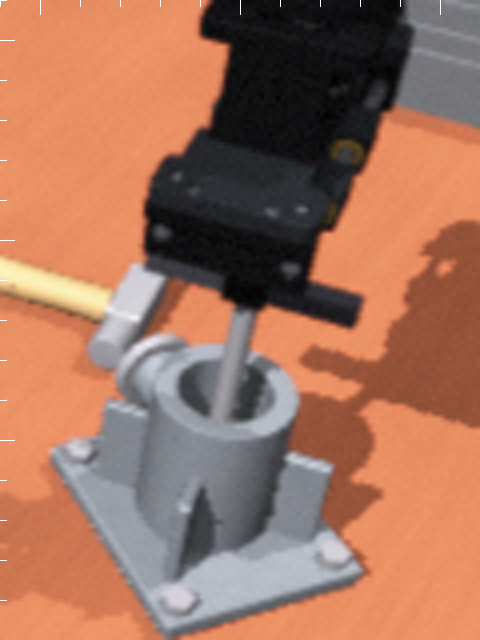

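Emit:
arm_command --targets '[[[0, 0, 0, 0, 1, 0], [0, 0, 0, 0, 0.5, 0], [0, 0, 0, 0, 0, 0], [0, 0, 0, 0, 0, 0]]]'

```text
time: 22.08
ee_pos: [0.4645, -0.1337, 0.135]
eef_rot: [0.534, -0.464, 0.464, -0.534]
ft_force: [1.7, 0.0, -2.6]
width: 0.0128
```

```bash
python3 -c "
from v import *
go(.4644,-.1335,.134,-20)"
```

```text
t 22.08 pos [ 0.4645 -0.1337  0.135 ] yaw -81.93 tilt [-0.e+00 -1.e-04 -1.e+00] q [ 0.76  0.1  -0.6   1.86  0.06  1.2  -1.29] F [ 1.71  0.02 -2.61] M [ 0.194 -0.56   0.42 ] w 0.0128
shift mm [-0.3  1.  -0.1] turn y -61.93
```

Emit:
arm_command --targets '[[[0, 0, 0, 0, 0.7, 0], [0, 0, 0, 0, 0.5, 0], [0, 0, 0, 0, 0, 0], [0, 0, 0, 0, 0, 0]]]'

```text
time: 22.42
ee_pos: [0.4645, -0.1338, 0.135]
eef_rot: [0.529, -0.469, 0.469, -0.529]
ft_force: [1.9, -0.3, -3.3]
width: 0.0138
```

```bash
python3 -c "
from v import *
for i in range(4):
  go(.4644,-.1335,.134,-20); vision.camera('top')"|grep pos|sed 's/.*F/F/'
```

```text
F [ 1.89 -0.31 -3.35] M [ 0.216 -0.571  0.515] w 0.0138
F [ 2.21  0.65 -2.  ] M [ 0.23  -0.576  0.473] w 0.0131
F [ 1.74  1.09 -2.73] M [ 0.194 -0.531  0.501] w 0.0133
F [ 1.08 -0.04 -1.5 ] M [ 0.192 -0.499  0.506] w 0.0135
```

Emit:
arm_command --targets '[[[0, 0, 0, 0, -2, 0], [0, 0, 0, 0, -2, 0], [0, 0, 0, 0, -2, 0], [0, 0, 0, 0, -2, 0], [0, 0, 0, 0, -2, 0], [0, 0, 0, 0, -1, 0], [0, 0, 0, 0, 0, 0]]]'

```text
time: 23.2
ee_pos: [0.4644, -0.1339, 0.135]
eef_rot: [0.571, -0.417, 0.416, -0.571]
ft_force: [0.6, 0.7, -2.1]
width: 0.0132
```

```bash
python3 -c "
from v import *
go(.4644,-.1335,.134,-20)"
```

```text
t 23.2 pos [ 0.4644 -0.1339  0.135 ] yaw -72.17 tilt [-2.e-04  1.e-04 -1.e+00] q [ 0.77  0.1  -0.61  1.86  0.06  1.2  -1.12] F [ 0.63  0.73 -2.09] M [ 0.206 -0.443  0.024] w 0.0132
shift mm [-0.3  1.   0.1] turn y -52.17
```

Emit:
arm_command --targets '[[[0, -0.001, 0, 0, 0, 0], [0, -0.002, 0, 0, 0, 0], [0, -0.003, 0, 0, 0, 0], [0, -0.003, 0, 0, 0, 0], [0, -0.003, 0, 0, 0, 0], [0, -0.003, 0, 0, 0, 0], [0, -0.003, 0, 0, 0, 0], [0, 0, 0, 0, 0, 0]]]'

```text
time: 23.87
ee_pos: [0.4647, -0.134, 0.1537]
eef_rot: [0.571, -0.416, 0.417, -0.571]
ft_force: [-0.5, 0.3, -5.0]
width: 0.0133
```

```bash
python3 -c "
from v import *
go(.4644,-.1335,.268,5.2)"
```

```text
t 23.87 pos [ 0.4647 -0.134   0.1537] yaw -72.17 tilt [ 5.e-04 -6.e-04 -1.e+00] q [ 0.77  0.08 -0.61  1.84  0.05  1.24 -1.11] F [-0.5   0.26 -4.99] M [ 0.047 -0.115 -0.02 ] w 0.0133
shift mm [-5.000e-01 -1.143e+02 -1.000e-01] turn y -77.37
```

Emit:
arm_command --targets '[[[0, -0.006, 0, 0, 0, 0], [0, -0.0095, 0, 0, 0, 0], [0, -0.0105, 0, 0, 0, 0], [0, -0.0105, 0, 0, 0, 0], [0, -0.0105, 0, 0, 0, 0], [0, -0.0105, 0, 0, 0, 0], [0, -0.0105, 0, 0, 0, 0], [0, -0.0105, 0, 0, 0, 0], [0, -0.0105, 0, 0, 0, 0], [0, -0.0105, 0, 0, 0, 0], [0, -0.01, 0, 0, 0, 0], [0, -0.005, 0, 0, 0, 0]]]'

```text
time: 24.87
ee_pos: [0.465, -0.1338, 0.2692]
eef_rot: [-0.571, 0.416, -0.417, 0.572]
ft_force: [0.8, 0.2, -5.2]
width: 0.0132
```

Emit:
arm_command --targets '[[[0, 0, 0, 0, -5, 0], [0, 0, 0, 0, -7, 0], [0, 0, 0, 0, -7, 0], [0, 0, 0, 0, -7, 0], [0, 0, 0, 0, -7, 0], [0, 0, 0, 0, -7, 0], [0, 0, 0, 0, -7, 0], [0, 0, 0, 0, -7, 0], [0, 0, 0, 0, -7, 0], [0, 0, 0, 0, -7, 0], [0, 0, 0, 0, -6, 0], [0, 0, 0, 0, -3.4, 0]]]'

```text
time: 25.87
ee_pos: [0.4645, -0.1337, 0.2675]
eef_rot: [-0.706, -0.034, 0.035, 0.706]
ft_force: [0.1, -0.1, -4.1]
width: 0.0134
```

```bash
python3 -c "
from v import *
go(.4594,.1668,.268,5.2)"
```

```text
t 25.87 pos [ 0.4645 -0.1337  0.2675] yaw 5.59 tilt [-4.e-04  1.e-04 -1.e+00] q [ 0.8   0.02 -0.61  1.65  0.01  1.47  0.28] F [ 0.05 -0.09 -4.11] M [-0.    -0.069 -0.035] w 0.0134
shift mm [ 24.2  -0.4 299.6] turn y 0.39
```

Emit:
arm_command --targets '[[[0.001, 0, 0.012, 0, 0, 0], [0.002, 0, 0.024, 0, 0, 0], [0.002, 0, 0.029, 0, 0, 0], [0.0023, 0, 0.029, 0, 0, 0], [0.0023, 0, 0.029, 0, 0, 0], [0.0023, 0, 0.029, 0, 0, 0], [0.0023, 0, 0.029, 0, 0, 0], [0.0023, 0, 0.029, 0, 0, 0], [0.0023, 0, 0.029, 0, 0, 0], [0.002, 0, 0.028, 0, 0, 0], [0.002, 0, 0.022, 0, 0, 0], [0.001, 0, 0.011, 0, 0, 0]]]'

```text
time: 26.87
ee_pos: [0.4596, 0.1714, 0.2679]
eef_rot: [-0.706, -0.033, 0.033, 0.707]
ft_force: [-1.5, -0.3, -4.7]
width: 0.0134
```

Emit:
arm_command --targets '[[[0, 0, 0, 0, 0, 0], [0, 0, 0, 0, 0, 0], [0, 0, 0, 0, 0, 0], [0, 0, 0, 0, 0, 0]]]'

```text
time: 27.2
ee_pos: [0.461, 0.1661, 0.2675]
eef_rot: [0.707, 0.032, -0.032, -0.706]
ft_force: [-0.4, 0.5, -4.4]
width: 0.0135
```

```bash
python3 -c "
from v import *
go(.4594,.1668,.131,5.2)
view2('v6.png',off=.121,box=(250,220,290,280))
crop(vision.camera('side'),(220,180,320,320),5,'s10.png')"
```

```text
t 27.2 pos [0.461  0.1661 0.2675] yaw 5.12 tilt [-0.e+00 -6.e-04 -1.e+00] q [ 0.47  0.06 -0.94  1.63  0.05  1.48 -0.38] F [-0.45  0.47 -4.37] M [-0.042 -0.147 -0.026] w 0.0135
shift mm [ -1.5 136.5   0.9] turn y -0.08
```

View pics/v6.png

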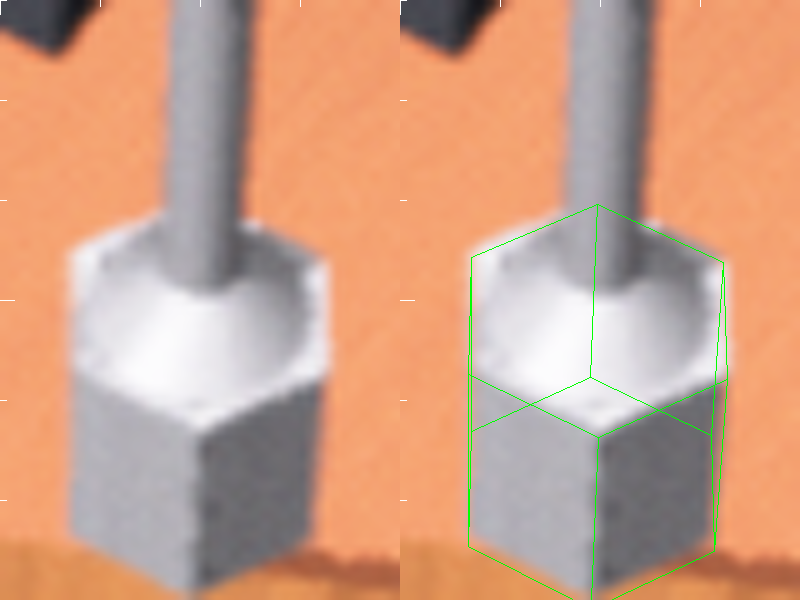

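Emit:
arm_command --targets '[[[-0.0015, 0.004, 0.0009, 0, 0, 0], [0, 0.009, 0, 0, 0, 0], [0, 0.012, 0, 0, 0, 0], [0, 0.012, 0, 0, 0, 0], [0, 0.012, 0, 0, 0, 0], [0, 0.012, 0, 0, 0, 0], [0, 0.009, 0, 0, 0, 0], [0, 0.006, 0, 0, 0, 0], [0, 0.003, 0, 0, 0, 0], [0, 0, 0, 0, 0, 0]]]'

```text
time: 28.13
ee_pos: [0.4591, 0.1679, 0.1879]
eef_rot: [0.706, 0.032, -0.033, -0.706]
ft_force: [0.5, -1.2, -4.0]
width: 0.0137
```

Emit:
arm_command --targets '[[[0, 0.002, 0, 0, 0, 0], [0, 0.002, 0, 0, 0, 0], [0, 0.002, 0, 0, 0, 0], [0, 0.002, 0, 0, 0, 0], [0, 0.002, 0, 0, 0, 0], [0, 0.002, 0, 0, 0, 0], [0, 0, 0, 0, 0, 0]]]'

```text
time: 28.72
ee_pos: [0.4591, 0.1678, 0.1761]
eef_rot: [0.706, 0.032, -0.033, -0.706]
ft_force: [0.2, -0.2, -4.6]
width: 0.0137
```

```bash
python3 -c "
from v import *
go(.4594,.1668,.131,5.2)
crop(vision.camera('side'),(220,180,320,320),5,'s11.png')"
```

```text
t 28.72 pos [0.4591 0.1678 0.1761] yaw 5.24 tilt [-5.e-04 -2.e-04 -1.e+00] q [ 0.45  0.12 -0.94  1.78  0.1   1.29 -0.42] F [ 0.16 -0.22 -4.56] M [-0.025 -0.07   0.009] w 0.0137
shift mm [ 0.3 45.1 -1. ] turn y 0.04
```

View pics/s11.png

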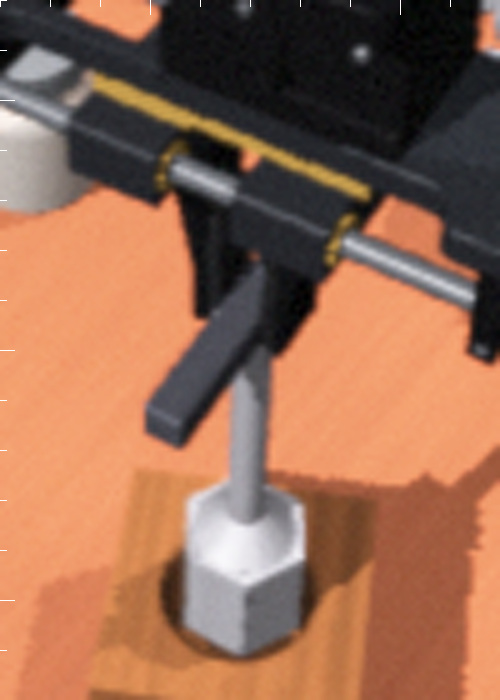

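Emit:
arm_command --targets '[[[0, 0.003, -0.0008, 0, 0, 0], [0, 0.005, 0, 0, 0, 0], [0, 0.005, 0, 0, 0, 0], [0, 0.005, 0, 0, 0, 0], [0, 0.005, 0, 0, 0, 0], [0, 0.005, 0, 0, 0, 0], [0, 0.005, 0, 0, 0, 0], [0, 0.004, 0, 0, 0, 0], [0, 0.002, 0, 0, 0, 0], [0, 0.001, 0, 0, 0, 0], [0, 0, 0, 0, 0, 0]]]'

```text
time: 29.68
ee_pos: [0.4593, 0.1671, 0.1364]
eef_rot: [0.706, 0.032, -0.032, -0.706]
ft_force: [0.1, 0.1, -4.9]
width: 0.0134
```

Emit:
arm_command --targets '[[[0, 0.0007, 0, 0, 0, 0], [0, 0.0006, 0, 0, 0, 0], [0, 0.0006, 0, 0, 0, 0], [0, 0.0006, 0, 0, 0, 0], [0, 0.0005, 0, 0, 0, 0], [0, 0, 0, 0, 0, 0]]]'

```text
time: 30.18
ee_pos: [0.4593, 0.1671, 0.1335]
eef_rot: [0.706, 0.032, -0.032, -0.706]
ft_force: [-0.4, -0.2, -5.0]
width: 0.0135
```

Emit:
arm_command --targets '[[[0, 0.0004, 0, 0, 0, 0], [0, 0.0004, 0, 0, 0, 0], [0, 0.0004, 0, 0, 0, 0], [0, 0.0004, 0, 0, 0, 0], [0, 0, 0, 0, 0, 0]]]'

```text
time: 30.6
ee_pos: [0.4593, 0.1671, 0.1318]
eef_rot: [0.706, 0.032, -0.032, -0.706]
ft_force: [-0.9, -0.1, -5.3]
width: 0.0137
```

Emit:
arm_command --targets '[[[0, 0.0003, 0, 0, 0, 0], [0, 0.0003, 0, 0, 0, 0], [0, 0, 0, 0, 0, 0]]]'

```text
time: 30.85
ee_pos: [0.4593, 0.1671, 0.1312]
eef_rot: [0.706, 0.032, -0.032, -0.706]
ft_force: [0.4, 0.2, -6.1]
width: 0.0135
```

Emit:
arm_command --targets '[[[0, 0.0003, 0, 0, 0, 0], [0, 0, 0, 0, 0, 0]]]'

```text
time: 31.02
ee_pos: [0.4594, 0.1671, 0.131]
eef_rot: [0.706, 0.032, -0.032, -0.706]
ft_force: [-0.7, -0.4, -5.2]
width: 0.0135
```

Emit:
arm_command --targets '[[[0, 0.0003, 0, 0, 0, 0], [0, 0.0002, 0, 0, 0, 0], [0, 0, 0, 0, 0, 0]]]'

```text
time: 31.27
ee_pos: [0.4597, 0.1673, 0.1309]
eef_rot: [-0.706, -0.033, 0.032, 0.706]
ft_force: [0.8, 0.3, -0.2]
width: 0.0133
```

Emit:
arm_command --targets '[[[0, 0, 0, 0, 0, 0], [0, 0, 0, 0, 0, 0], [0, 0, 0, 0, 0, 0], [0, 0, 0, 0, 0, 0], [0, 0, 0, 0, 0, 0], [0, 0, 0, 0, 0, 0], [0, 0, 0, 0, 0, 0], [0, 0, 0, 0, 0, 0]]]' --hand 0.7

```text
time: 31.93
ee_pos: [0.4594, 0.1671, 0.1305]
eef_rot: [0.706, 0.032, -0.032, -0.706]
ft_force: [0.7, -0.1, -1.2]
width: 0.057
```

```bash
python3 -c "
from v import *
go(.4594,.1668,.131,5.2)
crop(vision.camera('side'),(220,180,320,320),5,'s12.png')"
```

```text
t 31.93 pos [0.4594 0.1671 0.1305] yaw 5.24 tilt [ 0.e+00 -1.e-04 -1.e+00] q [ 0.43  0.17 -0.94  1.84  0.14  1.2  -0.46] F [ 0.72 -0.1  -1.23] M [-0.066 -0.141 -0.   ] w 0.057
shift mm [ 0.  -0.5 -0.3] turn y 0.04
```

View pics/s12.png

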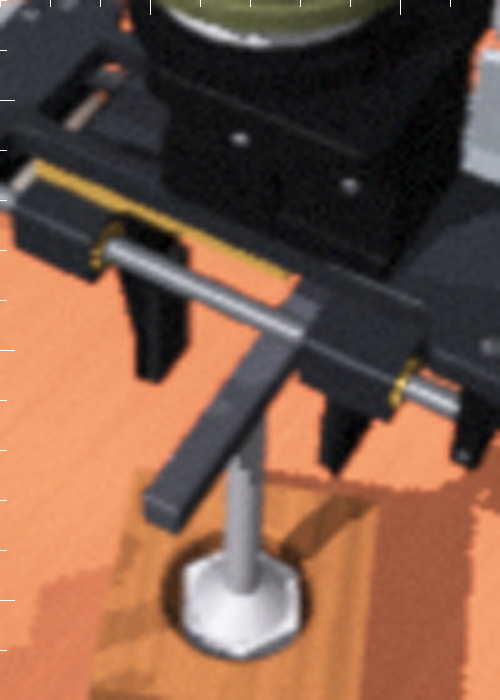

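Released and standing upright; retreat straight up.

Emit:
arm_command --targets '[[[0, -0.005, 0, 0, 0, 0], [0, -0.01, 0, 0, 0, 0], [0, -0.012, 0, 0, 0, 0], [0, -0.012, 0, 0, 0, 0], [0, -0.012, 0, 0, 0, 0], [0, -0.015, 0, 0, 0, 0], [0, -0.015, 0, 0, 0, 0], [0, -0.015, 0, 0, 0, 0], [0, -0.015, 0, 0, 0, 0], [0, -0.01, 0, 0, 0, 0], [0, 0, 0, 0, 0, 0], [0, 0, 0, 0, 0, 0]]]'

```text
time: 32.98
ee_pos: [0.4596, 0.1672, 0.2519]
eef_rot: [0.706, 0.033, -0.032, -0.706]
ft_force: [0.1, 0.3, -0.7]
width: 0.061
```

```bash
python3 -c "
from v import *
go(.4594,.1668,.131,5.2)
cv2.imwrite('pics/sE.png',vision.camera('side')['pixels'])"
```

```text
t 32.98 pos [0.4596 0.1672 0.2519] yaw 5.24 tilt [ 1.1e-03 -1.0e-04 -1.0e+00] q [ 0.47  0.06 -0.94  1.66  0.05  1.44 -0.38] F [ 0.07  0.27 -0.72] M [-0.023 -0.082 -0.046] w 0.061
shift mm [ -0.3 120.9  -0.4] turn y 0.04
```

View pics/sE.png

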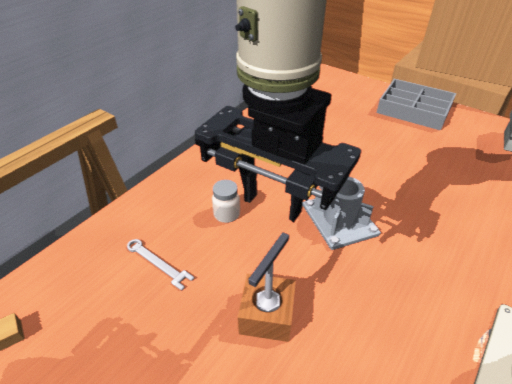

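```bash
python3 - <<'E'
from h import *
c=vision.camera("top");im=np.mean([vision.camera("top")["pixels"].astype(float) for _ in range(4)],0).mean(2)
n=240
X,Y=np.meshgrid(np.linspace(.022,-.022,n),np.linspace(.022,-.022,n),indexing="ij")
uv=proj(c,np.stack([X+.4643,Y-.1338,0*X+.028],-1)).astype(np.float32)
w=cv2.remap(im.astype(np.float32),uv[...,0],uv[...,1],cv2.INTER_LANCZOS4)
lo,hi=np.percentile(w,[5,75]);w2=np.clip((w-lo)/(hi-lo),0,1)*255
cv2.imwrite("pics/nutE.png",np.hstack([cv2.resize(w2,(400,400)),cv2.resize(np.clip((w-65)/35,0,1)*255,(400,400))]))
E
```

```text
[ WARN:0@8.458] global loadsave.cpp:1063 imwrite_ Unsupported depth image for selected encoder is fallbacked to CV_8U.
```

View pics/nutE.png

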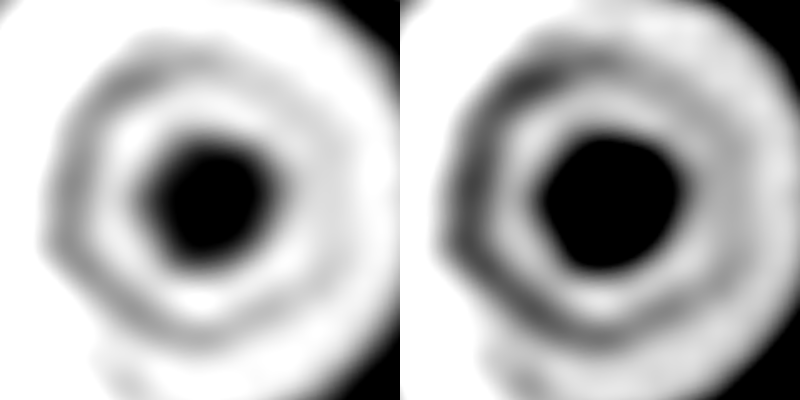

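```bash
python3 -c "
from bench import r,readout
print(readout.read_state()['time']); print(r.close_job())"
```

```text
33.2833
the job is handed in; nothing more can be done
None
```

The nut is tight, the spanner is standing back in the block's hole and released, and the job was handed in at 33.3 s, well under the 72 s limit.

**Engaging the nut:** I read the hex direction from the top picture and lined the spanner up with it before lowering. It went over the nut on the first try. The only contact was on the floor of the bore, about 14 N by the wrist reading.

**Tightening:** The nut ran at about 0.19 N m, then the torque rose sharply after about 60° of clockwise turn. I stopped at about 0.50 N m, which is roughly 0.12 rad of stud twist (tight is 0.06, spoiled is 0.22). I then backed off inside the socket's play before lifting, with the torque near zero.

**Last checks:**
- **Spanner:** the side picture shows it upright in its hole, with the gripper clear above it.
- **Bystanders:** the wrench and the jar look unmoved. The gripper hid the hammer in that last picture; the arm never came near it.
- **Nut:** its corners appear turned by about 47° modulo 60° in the top picture, which agrees with the turn I made. That reading is blurry, good to a few degrees.

**What disagreed:** my first grasp closed on nothing. The fingertips looked about 26 mm higher in the pictures than the reported tool position. I lowered 25 mm more by what I saw and then gripped the bar properly. I took heights from touch and sight after that and did not find the cause of the offset.

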